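Change over a run on the rocking shaker

TASK

Change the load of the rocking shaker: first stop it by turning the orange push-to-turn selector back to off at the ring mark (it turns only while it is pushed in; let it spring out again in its notch) while the load is still untouched. Then turn the black speed dial down to zero, stand the green box of the finished run upright on the middle of the blue mat, and set every white tray flat inside the shaker's pan. Only when that is done switch the selector to the two-dot programme, again sprung out, and last of all turn the speed up to 40, the red mark; leave the small beaker beside the control unit alone.

Things in the scene. Friction and masses are not known exactly. Their poses are not given: they have to be found in the camera images.
- rocker_floor (a point): middle of the rubber floor of the rocking shaker's pan, a fixed shallow pan 58 mm above the bench on a low white base; inner floor 106 mm (x) by 270 mm (y), aluminium lip 6 mm high and 5 mm thick all round; z up. The pan stays level; the base under it reaches 74 mm behind its middle. It holds three trays side by side with their long sides along x, at y = -85, 0 and +85 mm
- tray_1_mid (a point): white open tray, 48 x 86 x 40 mm, walls 2 mm, 30 to 60 g; point at its centre, 20 mm above its underside; x along the 48 mm side, y along the 86 mm side, z up. Two or three of the three trays are present, standing flat in a row along the bench front; a box-shaped instrument 340 mm high stands close behind them, its front face about 80 mm beyond their centres
- tray_2_mid (a point): another white open tray, 48 x 86 x 40 mm, walls 2 mm, 30 to 60 g; point at its centre, 20 mm above its underside; x along the 48 mm side, y along the 86 mm side, z up
- tray_3_mid (a point): another white open tray, 48 x 86 x 40 mm, walls 2 mm, 30 to 60 g; point at its centre, 20 mm above its underside; x along the 48 mm side, y along the 86 mm side, z up
- green_box_mid (a point): green open box, 56 (x) x 118 (y) x 75 mm high, walls 2 mm, 40 to 80 g; point at its centre, 37.5 mm above its underside; z up. At the start it stands in the shaker's pan, long side along the pan, anywhere within 50 mm of its middle
- mat_top (a point): middle of the top of the blue drip mat, fixed on the bench behind the shaker (farther from the robot), 76 mm (x) by 140 mm (y), 3 mm thick; the green box fits on it with its long side along y
- control_unit: control unit of the shaker, a white box with a dark top panel, 110 (x) x 200 (y) x 72 mm high, fixed at the left of the bench; origin at the centre of its underside, x away from the operator. The orange selector is on the left half of its top, the black speed dial 96 mm to the right of it
- selector_grip (a point): on the vertical axis of the orange selector knob, half-way up its bar grip, 101 mm above the bench when sprung out: bar 13 mm thick, 48 mm long, 24 mm high (top 12 mm above this point) on a round skirt 56 mm wide whose upper face is 11 mm below this point. Bar along this frame's x axis, white pointer line on its +x half; z up
- selector (a joint): turn of the orange selector in rad, growing clockwise seen from above: off (white ring mark, to the left) 0, one dot (straight ahead, where it starts) 0.698, two dots (to the right) 1.396. It is locked in each notch with about 0.04 rad of play; it turns freely (0.03 N m) only while pushed in by more than 5 mm, and springs out when let go within about 0.1 rad of a notch; let go elsewhere it stays down
- selector_push (a joint): how far the selector is pushed straight down, in m: 0 sprung out, 0.008 at its stop; spring 4 N at the top, 9 N at the stop
- dial_grip (a point): grip point of the black speed dial, on its vertical axis and half-way up its bar grip, 93 mm above the bench: bar 13 mm thick, 48 mm long, 24 mm high (its top 12 mm above this point) on a round skirt 56 mm wide whose upper face is 11 mm below this point; bar along this frame's x axis, white pointer line on the +x half; z up. It does not push in
- speed_dial (a joint): turn of the speed dial in rad, growing clockwise seen from above: 0 (stop, pointer to the left) is speed 0, 3.1416 (stop, pointer to the right) is speed 100, in proportion; ticks every 10, the red one at 40 is 1.257 rad. Holds where it is left, friction 0.04 N m; starts anywhere from 0.65 to 2.3
- small_beaker_mid (a point): small glass beaker, 60 mm wide, 70 mm high, loose, on the bench left of the control unit: leave alone; point half-way up
Things that resemble listed ones, but are neither listed nor needed, are in the scene too. Of the things that look like the part that bears mat_top, the larger one is meant.

How it is judged:
On the way, in this order (a step that is already met when the one before it is completed fails the run):
1. the selector stands at off and has sprung out, while the green box is still in the pan and no tray is yet in it (value of joint selector below 0.1 rad and value of joint selector_push below 0.002 m and horizontal distance between green_box_mid and rocker_floor below 0.15 m and height (world z) of green_box_mid above 0.08 m and height (world z) of each of tray_1_mid, tray_2_mid, tray_3_mid below 0.055 m), for 0.2 s.
2. selector still off, speed dial at zero, green box upright on the mat, every tray flat in the pan (value of joint each of selector, speed_dial below 0.1 rad and value of joint selector_push below 0.002 m and x of tray_1_mid in the frame of rocker_floor between -0.035 and 0.035 m and y of tray_1_mid in the frame of rocker_floor between -0.118 and 0.118 m and z of tray_1_mid in the frame of rocker_floor between 0.013 and 0.027 m and angle between each of tray_1_mid, tray_2_mid, tray_3_mid, green_box_mid's own z axis and vertical below 0.07 rad and x of tray_2_mid in the frame of rocker_floor between -0.035 and 0.035 m and y of tray_2_mid in the frame of rocker_floor between -0.118 and 0.118 m and z of tray_2_mid in the frame of rocker_floor between 0.013 and 0.027 m and x of tray_3_mid in the frame of rocker_floor between -0.035 and 0.035 m and y of tray_3_mid in the frame of rocker_floor between -0.118 and 0.118 m and z of tray_3_mid in the frame of rocker_floor between 0.013 and 0.027 m and horizontal distance between green_box_mid and mat_top below 0.03 m and z of green_box_mid in the frame of mat_top between 0.029 and 0.046 m), for 0.3 s.
3. the selector stands at the two-dot programme and has sprung out, the speed dial still at zero (value of joint selector above 1.3 rad and value of joint selector_push below 0.002 m and value of joint speed_dial below 0.1 rad), for 0.2 s.
At the end, for the whole second after the job is handed in: Selector within 0.1 rad of the two dots and sprung out; speed dial at 40 within 3.5 scale units; every tray flat in the pan, its centre 35 mm or less off the pan's middle line and 118 mm along it; green box upright on the mat, centre within 30 mm of the mat's centre (value of joint selector above 1.3 rad and value of joint selector_push below 0.002 m and value of joint speed_dial between 1.147 and 1.367 rad and x of tray_1_mid in the frame of rocker_floor between -0.035 and 0.035 m and y of tray_1_mid in the frame of rocker_floor between -0.118 and 0.118 m and z of tray_1_mid in the frame of rocker_floor between 0.013 and 0.027 m and angle between each of tray_1_mid, tray_2_mid, tray_3_mid, green_box_mid's own z axis and vertical below 0.07 rad and x of tray_2_mid in the frame of rocker_floor between -0.035 and 0.035 m and y of tray_2_mid in the frame of rocker_floor between -0.118 and 0.118 m and z of tray_2_mid in the frame of rocker_floor between 0.013 and 0.027 m and x of tray_3_mid in the frame of rocker_floor between -0.035 and 0.035 m and y of tray_3_mid in the frame of rocker_floor between -0.118 and 0.118 m and z of tray_3_mid in the frame of rocker_floor between 0.013 and 0.027 m and horizontal distance between green_box_mid and mat_top below 0.03 m and z of green_box_mid in the frame of mat_top between 0.029 and 0.046 m); the robot touches nothing.
It fails at once if the small beaker is moved more than 30 mm (distance of small_beaker_mid from where it was at the start of the episode above 0.03 m).
Of tray_1, tray_2, tray_3 only 2 to 3 are there at a start; the rules pass over those that are not, and their reading is None.
At some moment in a run one of green_box may be knocked a few centimetres aside while the robot is not near it.
Once in a run the grip may slacken for a moment while it holds something.
It also fails if it takes over 210 s, if anything falls off the work surface, if the arm or the gripper's body presses on something with over 40 N, if the wrist force passes 120 N, or if a joint passes its speed limit or range.

ROBOT

A 6-joint arm with a two-finger parallel gripper is mounted at the origin on a cart in front of the work surface, level with it; the furniture and walls round the work are solid. World frame = base frame: x ahead of the robot, y to its left, z up, the work surface at z = 0. Lengths are in m, angles in rad, forces in N, time in s.
With the tool pointing down it reaches from about 0.325 to 0.9 m from the base axis. Payload 3.5 kg.
Tool frame: the origin (TCP) lies midway between the tips of the shut fingers; the grasp point (between the pads) lies 19 mm behind it (ctrl.pinch_z is the distance from the TCP to the grasp point, in m); z points along the fingers, y is the line along which they close (so a half turn about z gives the same grasp; the last joint's range is limited). The gripper opens to 85 mm and grips with 20 to 120 N. Pads are 22 mm wide; open, the fingers measure 114 mm over their backs; the gripper's body (76 mm by 85 mm) begins 54 mm behind the grasp point. The pads swing forward as they close: fully open they stand 13 mm farther back than shut.
Start: joints at [1.152, 0.276, -0.026, 1.268, 0, 1.467], TCP at [0.194, 0.594, 0.231] pointing down, gripper open.
Joint ranges: [-3.12, 3.12], [-0.85, 1.88], [-1.08, 1.24], [-1.95, 2.15], [-1.57, 1.53], [-3.14, 3.14]. Speed limits (rad/s): [2.57, 2.57, 3.14, 3.14, 3.14, 3.14].

INTERFACE

Orientations are given as a unit quaternion [w, x, y, z].
In Python, from workcell import state, viewer, order, ctrl gives the robot as it stands.
- The arm moves only by the tool send_rows, never from a script. Its argument "plan" is a list of rows, each a list of 5 numbers: the shift along the tool's x, y, z in mm, then the turn about the tool's z in rad, then the closure, from 0 (fully open) to 1 (shut). In form: [[x, y, z, spin, fingers], ...]. A call has 1 to 12 rows; each row is the pose to reach, as a shift and turn from the pose commanded when the call began, along the tool's axes at that moment; what a row does not reach only later rows make up. A row lasts 1/8 s, in which the tool goes at most 62.5 mm and 10.7 degrees, less where a joint would pass 70% of its speed; a pose out of reach is approached as far as the arm can. A call with a gripper value outside its range is refused whole. The fingers move at their own pace and stop on an object; "newtons" is the grip in N (left out, the last holds). Time passes only in rows, so rows that repeat a pose let the fingers close. It gives the time, the measured TCP pose, the force, the opening and the grip force at its end, in the units of the state.
- state(): the state, without advancing time (a new reading comes with each control period).
- viewer.camera(name): name is "scene" or "top" or "wrist"; returns a dict with "img" (480x640x3 uint8, blue, green, red), "fovy" (degrees; the focal length in pixels is half the picture's height over the tangent of half this angle, whatever the lens; pixels are square), "cx", "cy" (the principal point, pixels), "k1" (the pictures are not rectified: a ray, as slopes to the right and down, at radius r is drawn at 1 + k1 r^2 times it, then the intrinsics apply), "pose" (4x4, takes a point from camera to world coordinates). Camera axes: x right, y down, z forward; pixel columns grow to the right and rows downward; lengths in m; the calibration is good to about 2 mm. A picture is of the moment at which its call begins. There is no depth.
- order.job_done(): hands the job in; it is judged then, once.
The state is a dict: "time": time; "joint_positions": joint angles; "joint_velocities": joint speeds; "joint_efforts": joint torques, N m; "tcp_pos": TCP position; "eef_rot": TCP orientation; "ft_force": force on the tool from outside, world axes, zero at the start; "moment": the same for the moment, N m; "opening": finger opening in m; "grip_force": force on a finger pad.
Only numpy, scipy, OpenCV 4.12 (cv2) and the standard library are available. Lean on these libraries where they do the work, as an engineer would, in place of code of your own. Each camera call takes 0.05 s, during which the arm holds its last target. There are 200 camera calls.

## Working session

There is one attempt and no reset: what is moved stays moved. The work goes in short steps, Python scripts to look and compute and a tool call to move; the robot and the scene stay as the last step left them, time stands still between calls to the robot, and variables do not carry over. Pictures are saved under pics/ and viewed, at most 14 in all, crops included, and the job is handed in when it is done.

Besides the shell and the picture viewer there is one more tool, called as name(argument=value, ...) on one line, values as JSON. send_rows: Moves the arm, as the interface text tells. Its arguments: {"type":"object","properties":{"plan":{"type":"array"},"newtons":{"type":"number"}},"required":["plan"]}

```bash
ls; mkdir -p pics; cat > h.py <<'E'
import numpy as np, cv2
from workcell import state, viewer, order, ctrl
def cam(n,save=None):
    c=viewer.camera(n)
    if save: cv2.imwrite('pics/'+save+'.png',c['img'])
    return c
def K(c):
    f=c['img'].shape[0]/2/np.tan(np.radians(c['fovy'])/2)
    return np.array([[f,0,c['cx']],[0,f,c['cy']],[0,0,1.]]), np.array([c['k1'],0,0,0,0.])
def ray(c,px):
    k,d=K(c); p=cv2.undistortPoints(np.array(px,float).reshape(-1,1,2),k,d).reshape(-1,2)
    v=np.c_[p,np.ones(len(p))]@c['pose'][:3,:3].T
    return c['pose'][:3,3],v
def plane(c,px,z):
    o,v=ray(c,px); return o+v*((z-o[2])/v[:,2])[:,None]
def proj(c,P):
    k,d=K(c); T=np.linalg.inv(c['pose'])
    return cv2.projectPoints(np.array(P,float).reshape(-1,3),cv2.Rodrigues(T[:3,:3])[0],T[:3,3],k,d)[0].reshape(-1,2)
def tri(c1,p1,c2,p2):
    o1,v1=ray(c1,p1);o2,v2=ray(c2,p2);v1,v2=v1[0],v2[0]
    s=np.linalg.lstsq(np.c_[v1,-v2],o2-o1,rcond=None)[0]
    a,b=o1+s[0]*v1,o2+s[1]*v2
    return (a+b)/2,np.linalg.norm(a-b)
def rotz(q):
    from scipy.spatial.transform import Rotation as R
    return R.from_quat([q[1],q[2],q[3],q[0]]).as_matrix()
E
python3 - <<'E'
from h import *
np.set_printoptions(precision=3,suppress=True)
for n in ['scene','top','wrist']:
    c=cam(n,n+'0'); print(n,c['fovy'],c['cx'],c['cy'],c['k1']);print(c['pose'])
s=state();print({k:s[k] for k in('time','tcp_pos','eef_rot','opening')}); print(rotz(s['eef_rot']),ctrl.pinch_z)
E
```

```text
pics
scene 42.88699791170059 319.3126086822194 251.2167596397955 -0.13675893636185282
[[-0.568 -0.46   0.683 -0.661]
 [-0.823  0.304 -0.48   0.961]
 [ 0.013 -0.835 -0.551  1.098]
 [ 0.     0.     0.     1.   ]]
top 42.208965283958285 328.7388199477538 240.6819692246368 -0.09990946965074
[[-0.205 -0.911  0.358 -0.06 ]
 [-0.979  0.195 -0.064  0.207]
 [-0.011 -0.363 -0.932  1.814]
 [ 0.     0.     0.     1.   ]]
wrist 58.40689475313718 324.6938879233307 239.28162277246003 -0.02163863587791332
[[ 0.311  0.899  0.308  0.115]
 [ 0.95  -0.293 -0.103  0.619]
 [-0.002  0.325 -0.946  0.372]
 [ 0.     0.     0.     1.   ]]
{'time': 0.15, 'tcp_pos': array([0.194, 0.594, 0.23 ]), 'eef_rot': array([-0.   ,  0.157,  0.988, -0.001]), 'opening': 0.0854546422603848}
[[-0.951  0.311 -0.001]
 [ 0.311  0.951 -0.002]
 [ 0.    -0.002 -1.   ]] 0.0187
```

View pics/scene0.png

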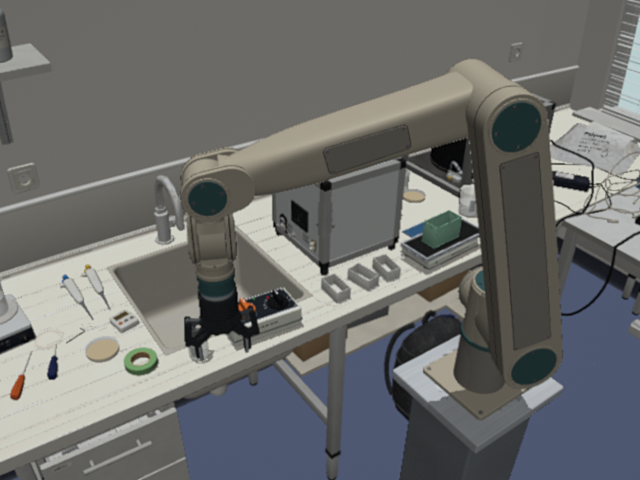

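View pics/top0.png

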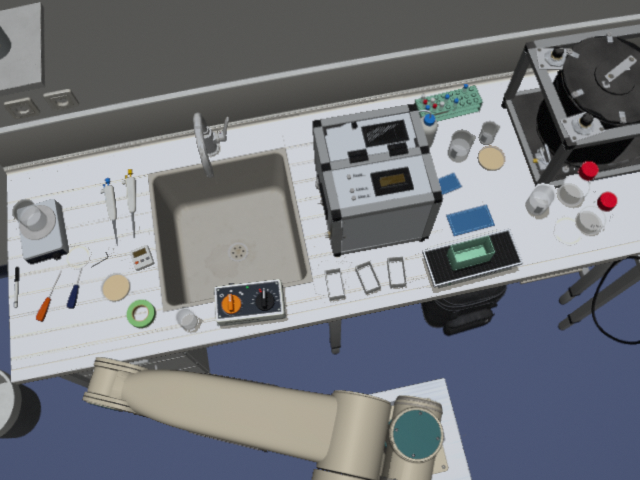

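View pics/wrist0.png

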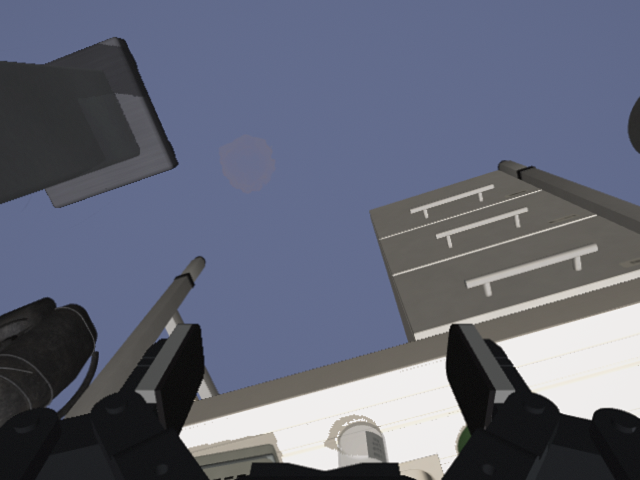

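The scene view shows the gripper over the beaker, the control unit, three trays at about (335,288), (362,275) and (385,268), and the shaker with the green box at (440,230). In the top view the selector is at (232,303), the dial at (264,300), the trays at (335,284), (368,277) and (397,271), the green box at (471,252), the larger mat at (470,220) and the beaker at (188,320). The wrist camera looks at the bench edge with the beaker at (360,440).

```bash
python3 - <<'E'
from h import *
np.set_printoptions(precision=3,suppress=True)
c=cam('top'); im=c['img']
for n,p,z in [('sel',(232,303),.1),('dial',(264,300),.093),('t1',(335,284),.04),('t2',(368,277),.04),('t3',(397,271),.04),('green',(471,252),.133),('mat',(470,220),.003),('pan',(472,259),.064),('beaker',(188,320),.035)]:
    print(n,plane(c,[p],z)[0])
hsv=cv2.cvtColor(im,cv2.COLOR_BGR2HSV)
for n,lo,hi,z in [('orange',(5,150,120),(20,255,255),.1),('green',(60,50,60),(90,255,255),.133),('blue',(95,120,80),(115,255,255),.003)]:
    m=cv2.inRange(hsv,lo,hi); cs,_=cv2.findContours(m,0,2)
    for k in cs:
        if cv2.contourArea(k)>60:
            r=cv2.minAreaRect(k); b=plane(c,cv2.boxPoints(r),z); print(n,r,'\n',b.mean(0),b[:,:2].tolist())
crop=cv2.resize(im[200:340,170:540],None,fx=2.16,fy=2.16,interpolation=cv2.INTER_CUBIC); cv2.imwrite('pics/topc.png',crop)
E
```

```text
sel [0.469 0.399 0.1  ]
dial [0.461 0.308 0.093]
t1 [0.482 0.095 0.04 ]
t2 [ 0.482 -0.006  0.04 ]
t3 [ 0.483 -0.095  0.04 ]
green [ 0.465 -0.303  0.133]
mat [ 0.611 -0.371  0.003]
pan [ 0.465 -0.321  0.064]
beaker [0.464 0.543 0.035]
orange ((42.68104553222656, 308.5776062011719), (6.171403408050537, 23.635162353515625), 23.198589324951172) 
 [0.565 0.95  0.1  ] [[0.5397501805976355, 0.9735242723770693], [0.6004721519832787, 0.942461953124732], [0.5895013340963197, 0.9256829268124649], [0.5290454602523, 0.9568455578489818]]
orange ((230.75003051757812, 303.7500305175781), (17.677669525146484, 18.384775161743164), 45.0) 
 [0.467 0.403 0.1  ] [[0.4739907224121317, 0.43934132984546115], [0.5047081605761315, 0.3967726475676524], [0.46043153887605415, 0.36719956222524586], [0.4302484351328137, 0.40962154043658044]]
green ((470.86370849609375, 252.64425659179688), (24.3166446685791, 47.539466857910156), 75.3791275024414) 
 [ 0.464 -0.303  0.133] [[0.4964741000833597, -0.23302348773614223], [0.5043260427867102, -0.3755525149107205], [0.4305201903630921, -0.37133637798190666], [0.42350628555
[... 487 characters left out ...]
, -0.3017211062600289], [0.6507656850687725, -0.44344292951932807], [0.5798148550145374, -0.4393627294672615], [0.5710722338720241, -0.299467719041861]]
blue ((448.0689697265625, 183.1724090576172), (14.855626106262207, 19.683704376220703), 68.19859313964844) 
 [ 0.751 -0.338  0.003] [[0.7702062351017325, -0.30304879151415665], [0.7836439749189749, -0.36913177062688374], [0.7315027831139662, -0.37266812465434496], [0.7184889366346286, -0.3071669395647325]]
blue ((429.0, 119.5), (11.0, 10.0), 90.0) 
 [ 0.997 -0.341  0.003] [[1.0218863653975963, -0.33047982202467974], [1.014890844688099, -0.36403586650330755], [0.9726185670514035, -0.35216759977047807], [0.9795725820670881, -0.31889296462546]]
```

View pics/topc.png

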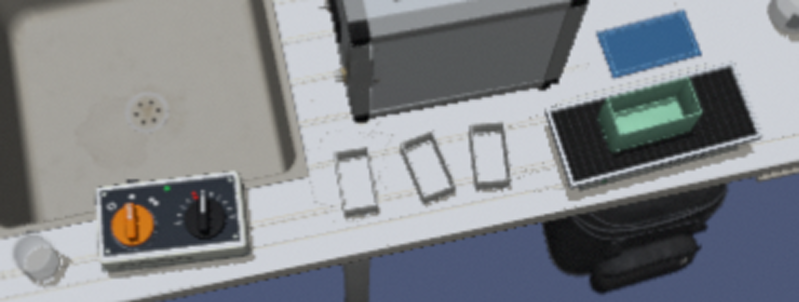

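The crop shows the orange pointer and the black dial pointer both roughly ahead. The middle tray is turned about 20° and the green box stands near the middle of the pan. I'll move over the control unit.

send_rows(plan=[[-50,-26,-40,-0.1,0],[-100,-52,-70,-0.2,0],[-150,-79,-70,-0.316,0],[-200,-105,-70,-0.316,0],[-250,-132,-70,-0.316,0],[-300,-158,-70,-0.316,0],[-300,-158,-70,-0.316,0],[-300,-158,-70,-0.316,0],[-300,-158,-70,-0.316,0]])

```text
time: 1.32
tcp_pos: [0.4293, 0.3516, 0.3012]
eef_rot: [-0.0, -0.001, 1.0, 0.0]
ft_force: [-0.4, 0.4, 0.4]
opening: 0.0852
grip_force: 0.0
```

```bash
cat >> h.py <<'E'
def go(x,y,z,yaw=None):
    """print tool-frame shift to TCP target; yaw = world angle of tool y axis minus 90deg (0: y tool = +y world)"""
    s=state(); R=rotz(s['eef_rot']); d=R.T@(np.array([x,y,z])-s['tcp_pos'])*1000
    a=np.arctan2(R[1,1],R[0,1])-np.pi/2
    sp=0 if yaw is None else -(yaw-a)
    print('shift',np.round(d,1),'spin',round((sp+np.pi)%(2*np.pi)-np.pi,4),'at',np.round(s['tcp_pos'],4),'yaw',round(a,4),'t',round(s['time'],1))
E
python3 - <<'E'
from h import *
np.set_printoptions(precision=3,suppress=True)
c=cam('wrist','w1'); np.save('w1.npy',c,allow_pickle=True)
go(.467,.35,.3,0)
E
```

```text
shift [-37.7  -1.7   1.3] spin 0.0022 at [0.429 0.352 0.301] yaw 0.0022 t 1.4
```

View pics/w1.png

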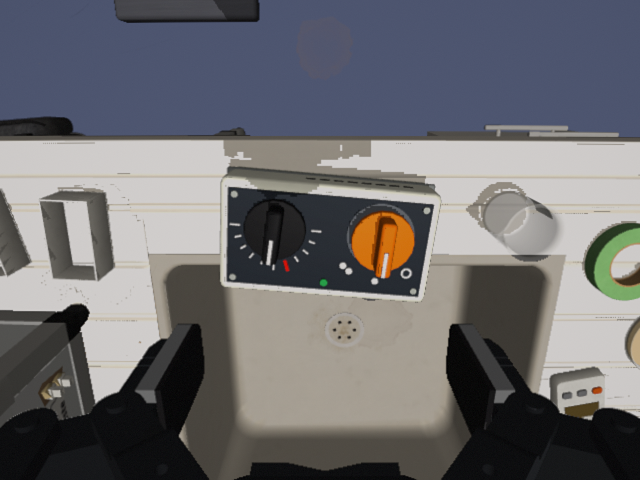

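The wrist view shows the dial at (274,230), its pointer down near (269,255), with the red tick at (287,267) and zero at (233,222). The selector is at (383,242) with its pointer towards the dot at (375,281) and the ring at (406,272). The beaker is at (515,220), to the right.

```bash
cat >> h.py <<'E'
def knobs(c):
    im=c['img'];hsv=cv2.cvtColor(im,cv2.COLOR_BGR2HSV)
    m=cv2.inRange(hsv,(5,150,100),(22,255,255)); m=cv2.morphologyEx(m,cv2.MORPH_CLOSE,np.ones((9,9)))
    k=max(cv2.findContours(m,0,2)[0],key=cv2.contourArea)
    e=cv2.minEnclosingCircle(k)
    return e,hsv
E
python3 - <<'E'
from h import *
np.set_printoptions(precision=4,suppress=True)
c=np.load('w1.npy',allow_pickle=True).item()
e,hsv=knobs(c); print('orange circ',e)
g=cv2.cvtColor(c['img'],cv2.COLOR_BGR2GRAY)
def white(x0,x1,y0,y1,t=190):
    ys,xs=np.nonzero(g[y0:y1,x0:x1]>t); p=np.c_[xs+x0,ys+y0]; 
    return p
ob=white(360,410,225,285); db=white(255,292,222,268)
for n,p in [('o',ob),('d',db)]:
    n_,l,st,ce=cv2.connectedComponentsWithStats((g>175).astype(np.uint8))
for i in range(1,n_):
    if 8<st[i,4]<400 and 220<ce[i,0]<440 and 180<ce[i,1]<300: print(st[i],ce[i])
m=(g<28).astype(np.uint8); 
n_,l,st,ce=cv2.connectedComponentsWithStats(m)
for i in range(1,n_):
    if st[i,4]>300 and 200<ce[i,0]<440 and 180<ce[i,1]<300: print('dark',st[i],ce[i])
print(plane(c,[(234,193),(427,210),(232,276),(414,292)],.073))
print('sel skirt',plane(c,[e[0]],.09),'dial',plane(c,[(274,232)],.082), 'beaker',plane(c,[(508,210),(530,235)],.035))
E
```

```text
orange circ ((383.68182373046875, 244.13636779785156), 33.195552825927734)
[312 231   9   1   9] [316. 231.]
[267 241   5  24  70] [268.9857 252.2857]
[382 254   6  24  77] [384.3247 265.1169]
[340 263   6   6  28] [342.3214 265.3214]
[346 269   6   5  25] [348.2  270.92]
[401 269  10   9  34] [405.5588 273.    ]
[372 279   5   5  23] [374.1739 281.    ]
dark [ 245  191   61   73 1022] [273.8992 220.9149]
[[0.4303 0.2708 0.073 ]
 [0.4455 0.4419 0.073 ]
 [0.5099 0.2635 0.073 ]
 [0.5262 0.4359 0.073 ]]
sel skirt [[0.4718 0.4022 0.09  ]] dial [[0.4634 0.3058 0.082 ]] beaker [[0.4555 0.5314 0.035 ]
 [0.4814 0.5574 0.035 ]]
```

send_rows(plan=[[-22,25,60,0.09,0],[-43,50,120,0.09,0],[-43,50,131,0.09,0],[-43,50,131,0.09,0]])

```text
time: 1.88
tcp_pos: [0.4709, 0.4008, 0.1676]
eef_rot: [-0.002, 0.044, 0.999, -0.002]
ft_force: [1.1, -0.2, -0.1]
opening: 0.0852
grip_force: 0.0
```

```bash
python3 - <<'E'
from h import *
np.set_printoptions(precision=4,suppress=True)
c0=np.load('w1.npy',allow_pickle=True).item()
c=cam('wrist','w2'); e,hsv=knobs(c); print('orange',e)
g=cv2.cvtColor(c['img'],cv2.COLOR_BGR2GRAY)
n_,l,st,ce=cv2.connectedComponentsWithStats((g>175).astype(np.uint8))
for i in range(1,n_):
    if 15<st[i,4]<900 and 100<ce[i,0]<540 and ce[i,1]<400: print(st[i],ce[i], plane(c,[ce[i]],.113)[0])
print(tri(c0,[knobs(c0)[0][0]],c,[e[0]]), plane(c,[e[0]],.09))
go(.472,.402,.093,-.088)
E
```

```text
orange ((328.0, 255.33177185058594), 54.26129913330078)
[512 152  26   8  81] [524.4815 155.9259] [0.4229 0.4954 0.113 ]
[502 156   9   7  39] [506.4359 159.4872] [0.4239 0.4872 0.113 ]
[480 184   8  22  80] [483.1125 194.425 ] [0.4394 0.477  0.113 ]
[390 191   8   6  22] [392.9091 193.1818] [0.4351 0.4349 0.113 ]
[ 96 241  14   2  28] [102.5 241.5] [0.4467 0.2928 0.113 ]
[219 257  10   5  24] [223.25 259.25] [0.461  0.3504 0.113 ]
[107 258   8   4  20] [110.4 259.4] [0.4563 0.2944 0.113 ]
[140 265   8  38 208] [143.6202 283.3558] [0.4705 0.308  0.113 ]
[119 272   6   6  17] [121.4118 274.6471] [0.4648 0.2979 0.113 ]
[212 272   9   6  24] [216.125  274.4583] [0.4688 0.3455 0.113 ]
[201 283   7   8  19] [204.3158 286.3684] [0.4747 0.3384 0.113 ]
[271 286  10  10  75] [275.8533 290.56  ] [0.4801 0.3742 0.113 ]
[367 287  16  15 108] [374.6296 294.1019] [0.4864 0.4238 0.113 ]
[171 292   3  14  30] [172.  298.5] [0.4801 0.3207 0.113 ]
[282 294  10   9  70] [286.0714 298.    ] [0.4847 0.3788 0.113 ]
[323 302  10  13  89] [327.5618 308.3371] [0.4924 0.3993 0.113 ]
[111 317   8   7  42] [115.     319.8571] [0.4897 0.2883 0.113 ]
[384 317   9   7  46] [388.3261 320.0435] [0.5018 0.4301 0.113 ]
(array([0.4702, 0.4015, 0.0949]), np.float64(0.000276873714775684)) [[0.4722 0.4014 0.09  ]]
shift [-0.1  0.9 76.6] spin -0.0 at [0.472  0.4012 0.1696] yaw -0.088 t 1.9
```

View pics/w2.png

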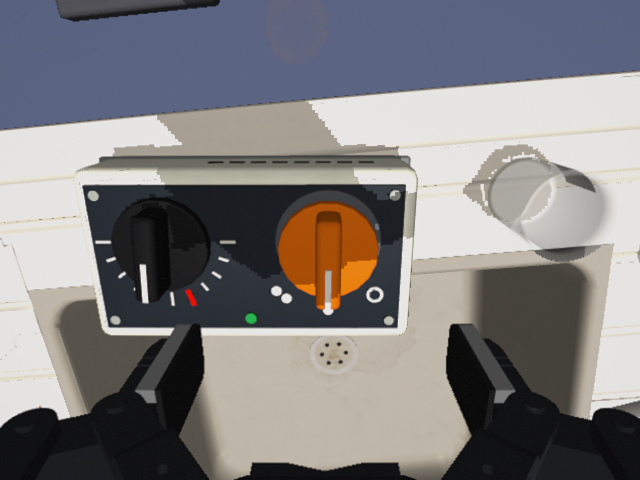

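Selector confirmed at about (0.472, 0.401) with its bar aligned to the tool; the second view puts the skirt near 0.09. I'll descend and grip.

send_rows(plan=[[0,0,50,0,0],[0,0,76,0,0.3],[0,0,76,0,1],[0,0,76,0,1],[0,0,76,0,1],[0,0,76,0,1],[0,0,76,0,1],[0,0,76,0,1]], newtons=50)

```text
time: 2.92
tcp_pos: [0.4747, 0.4018, 0.0956]
eef_rot: [0.001, 0.045, 0.999, 0.001]
ft_force: [1.3, 2.8, 4.2]
opening: 0.0116
grip_force: 53.1
```

send_rows(plan=[[0,0,5,0,1],[0,0,9,0,1],[0,0,9,0,1],[0,0,9,-0.18,1],[0,0,9,-0.36,1],[0,0,9,-0.54,1],[0,0,9,-0.71,1],[0,0,9,-0.71,1],[0,0,9,-0.71,1]])

```text
time: 4.05
tcp_pos: [0.474, 0.4049, 0.089]
eef_rot: [0.002, -0.306, 0.952, 0.004]
ft_force: [-3.6, 6.3, 15.9]
opening: 0.0114
grip_force: 54.6
```

```bash
python3 - <<'E'
from h import *
np.set_printoptions(precision=4,suppress=True)
go(.472,.4014,.094,-.088+.698); s=state(); print(s['ft_force'],s['moment'],s['opening'])
E
```

```text
shift [ 3.7 -1.7 -5. ] spin 0.012 at [0.474  0.4049 0.089 ] yaw 0.622 t 4.0
[-3.5712  6.3174 15.8515] [1.2828 0.9065 0.0287] 0.011354782445940563
```

send_rows(plan=[[0,0,-5,0.01,1],[0,0,-9,0.01,1],[0,0,-9,0.01,0.3],[0,0,-9,0.01,0],[0,0,-30,0.01,0],[0,0,-75,0.01,0],[0,0,-75,0.01,0]])

```text
time: 4.92
tcp_pos: [0.4752, 0.4015, 0.1634]
eef_rot: [0.003, -0.3, 0.954, 0.001]
ft_force: [0.1, 0.1, -0.4]
opening: 0.0853
grip_force: 0.0
```

```bash
python3 - <<'E'
from h import *
np.set_printoptions(precision=4,suppress=True)
c=cam('wrist','w3'); e,hsv=knobs(c); print('orange',e,plane(c,[e[0]],.09))
go(.4635,.3058,.17,-.088)
E
```

```text
orange ((331.5, 251.68182373046875), 55.501014709472656) [[0.4717 0.4021 0.09  ]]
shift [ 62.9 -71.9  -8.8] spin 0.6978 at [0.4739 0.4007 0.1613] yaw 0.6098 t 5.0
```

View pics/w3.png

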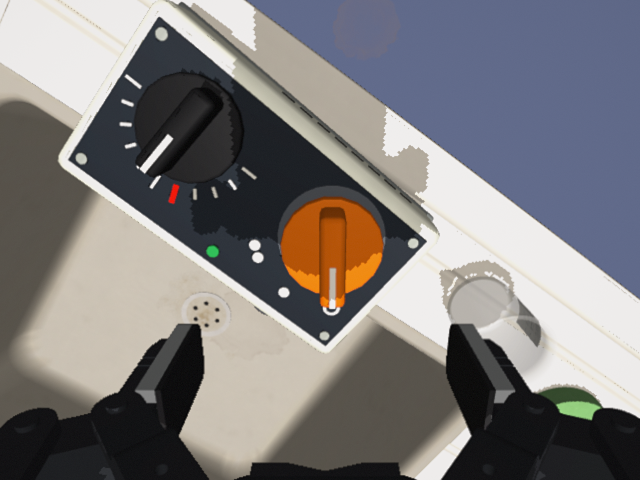

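The selector bar points at the ring mark (331,308) and its apparent size is unchanged, so it has sprung out. The dial's pointer line runs (171,138) to (140,170).

```bash
python3 - <<'E'
from h import *
np.set_printoptions(precision=4,suppress=True)
c=cam('wrist'); g=cv2.cvtColor(c['img'],cv2.COLOR_BGR2GRAY)
n_,l,st,ce=cv2.connectedComponentsWithStats((g>150).astype(np.uint8))
i=l[153,155]; print(st[i],ce[i])
ys,xs=np.nonzero(l==i); vx,vy,x0,y0=cv2.fitLine(np.c_[xs,ys].astype(np.float32),2,0,.01,.01).ravel()
P=plane(c,[(x0-12*vx,y0-12*vy),(x0+12*vx,y0+12*vy)],.105); d=P[1]-P[0]; b=np.arctan2(d[1],d[0]); print('bar yaw',b,P,'joints',state()['joint_positions'])
b=(b+np.pi/2)%np.pi-np.pi/2
go(.4635,.3058,.15,b)
E
```

```text
[139 139  33  39 332] [154.7952 157.4578]
bar yaw 2.9863501195105324 [[0.4796 0.303  0.105 ]
 [0.4681 0.3048 0.105 ]] joints [ 0.598   0.3117 -0.1341  1.1262 -0.0004 -0.0118]
shift [ 61.6 -71.9   9.9] spin 0.765 at [0.4729 0.4001 0.1598] yaw 0.6098 t 5.0
```

send_rows(plan=[[31,-36,0,0.18,0],[62,-72,0,0.36,0],[62,-72,0,0.54,0],[62,-72,0,0.72,0],[62,-72,0,0.755,0],[62,-72,50,0.755,0],[62,-72,75,0.755,0.3],[62,-72,75,0.755,1],[62,-72,75,0.755,1],[62,-72,75,0.755,1],[62,-72,75,0.755,1],[62,-72,75,0.755,1]], newtons=40)

```text
time: 6.52
tcp_pos: [0.4648, 0.3063, 0.0869]
eef_rot: [0.001, 0.072, 0.997, 0.0]
ft_force: [-0.4, -2.3, 5.8]
opening: 0.0121
grip_force: 43.5
```

```bash
python3 - <<'E'
from h import *
np.set_printoptions(precision=4,suppress=True)
go(.4635,.3058,.086,1.483); s=state(); print(s['ft_force'],s['moment'],s['opening'])
E
```

```text
shift [ 1.2 -0.7  0.9] spin -1.6278 at [0.4648 0.3063 0.0869] yaw -0.1448 t 6.5
[-0.3542 -2.3263  5.7692] [-0.5063  0.1021  0.0096] 0.012143672754083356
```

send_rows(plan=[[0,0,0,-0.18,1],[0,0,0,-0.36,1],[0,0,0,-0.54,1],[0,0,0,-0.72,1],[0,0,0,-0.9,1],[0,0,0,-1.08,1],[0,0,0,-1.26,1],[0,0,0,-1.44,1],[0,0,0,-1.62,1],[0,0,0,-1.65,1],[0,0,0,-1.65,1]])

```text
time: 7.9
tcp_pos: [0.4621, 0.3097, 0.0869]
eef_rot: [0.002, -0.684, 0.73, 0.004]
ft_force: [-6.7, 6.5, 8.3]
opening: 0.012
grip_force: 45.0
```

```bash
python3 - <<'E'
from h import *
np.set_printoptions(precision=4,suppress=True)
go(.4635,.3058,.086,1.483); s=state(); print(s['ft_force'],s['moment'],s['opening'])
E
```

```text
shift [ 3.8 -1.7  0.9] spin 0.0224 at [0.4621 0.3097 0.0869] yaw 1.5054 t 7.9
[-6.6557  6.4858  8.3342] [ 1.3704  1.4908 -0.6252] 0.0119648647393014
```

send_rows(plan=[[0,0,0,0.0,0.3],[0,0,0,0,0],[0,0,-40,0,0],[0,0,-90,0,0],[50,20,-140,0,0],[110,40,-190,0,0],[170,40,-230,0,0],[230,40,-250,0,0],[290,40,-270,0,0],[350,40,-280,0,0]])

```text
time: 9.15
tcp_pos: [0.4032, -0.0075, 0.3581]
eef_rot: [0.001, -0.684, 0.73, -0.001]
ft_force: [1.6, 0.3, 0.5]
opening: 0.0857
grip_force: 0.0
```

send_rows(plan=[[60,0,0,0,0],[120,0,0,0,0],[180,0,0,0,0],[240,-30,0,0,0],[300,-70,0,0,0],[330,-110,0,0,0],[330,-125,0,0,0],[330,-125,0,0,0]])

```text
time: 10.15
tcp_pos: [0.5065, -0.343, 0.3557]
eef_rot: [-0.0, -0.684, 0.73, 0.001]
ft_force: [-1.3, 1.2, 0.4]
opening: 0.0854
grip_force: 0.0
```

```bash
python3 - <<'E'
from h import *
np.set_printoptions(precision=3,suppress=True)
c=cam('wrist','w4'); np.save('w4.npy',c,allow_pickle=True); go(.53,-.37,.37,1.505); print(state()['joint_positions'])
E
```

```text
shift [ 26.  -25.8 -13.7] spin 0.0008 at [ 0.506 -0.342  0.356] yaw 1.5058 t 10.2
[-0.701  0.217  0.157  1.512 -0.    -2.206]
```

View pics/w4.png

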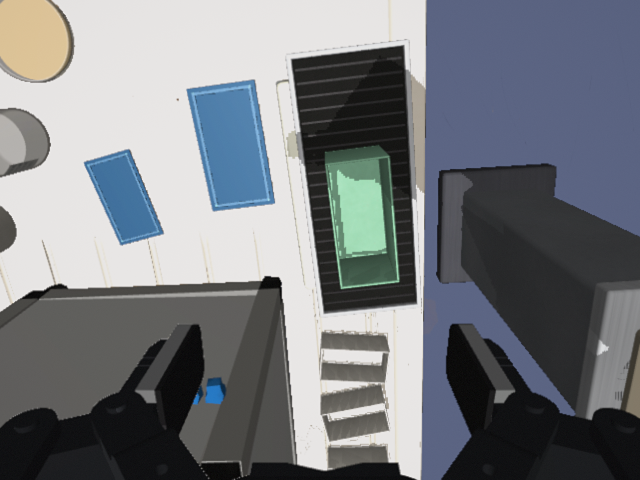

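This view shows the pan with outer corners (288,55), (409,41), (417,303), (323,312), the green box rim roughly (326,155)–(399,285), the larger mat centred at (231,146), and the instrument at lower left.

```bash
cat >> h.py <<'E'
def quad(c,m,z):
    k=max(cv2.findContours(m,0,2)[0],key=cv2.contourArea)
    h=cv2.convexHull(k)
    for e in np.linspace(.01,.12,60):
        q=cv2.approxPolyDP(h,e*cv2.arcLength(h,True),True)
        if len(q)==4: break
    q=q.reshape(-1,2).astype(float); P=plane(c,q,z)
    s=[P[(i+1)%4]-P[i] for i in range(4)]; L=[np.linalg.norm(v) for v in s]
    i=0 if L[0]+L[2]>L[1]+L[3] else 1; d=s[i]-s[i+2]
    return P.mean(0),(np.arctan2(d[1],d[0]))%np.pi-np.pi/2,np.round(L,4),q.tolist()
E
python3 - <<'E'
from h import *
np.set_printoptions(precision=4,suppress=True)
c=np.load('w4.npy',allow_pickle=True).item(); im=c['img']; hsv=cv2.cvtColor(im,cv2.COLOR_BGR2HSV)
m=cv2.inRange(hsv,(95,120,80),(115,255,255)); m[:, :182]=0; m[260:]=0
print('mat',quad(c,m,.003))
g=cv2.inRange(hsv,(60,40,40),(90,255,255)); print('green',quad(c,g,.133))
P=plane(c,[(288,55),(409,41),(417,303),(323,312)],.064);print('pan',P,P.mean(0),[np.linalg.norm(P[i]-P[(i+1)%4]) for i in range(4)])
# scene top camera cross-check of green box rim height
t=cam('top'); h2=cv2.cvtColor(t['img'],cv2.COLOR_BGR2HSV)
m2=cv2.inRange(h2,(60,50,60),(90,255,255)); m2[:200]=0; print('green top',quad(t,m2,.133))
E
```

```text
mat (array([ 0.6104, -0.3738,  0.003 ]), np.float64(0.059798691845869945), array([0.1359, 0.0723, 0.1355, 0.0732]), [[253.0, 81.0], [273.0, 202.0], [213.0, 209.0], [187.0, 90.0]])
green (array([ 0.4759, -0.3179,  0.133 ]), np.float64(0.08684998856733772), array([0.1267, 0.0545, 0.1285, 0.0454]), [[379.0, 145.0], [399.0, 281.0], [341.0, 289.0], [325.0, 151.0]])
pan [[ 0.5332 -0.4623  0.064 ]
 [ 0.4204 -0.4671  0.064 ]
 [ 0.4121 -0.1957  0.064 ]
 [ 0.5186 -0.1914  0.064 ]] [ 0.4711 -0.3291  0.064 ] [np.float64(0.11298933785520478), np.float64(0.271536260734828), np.float64(0.10663846169604574), np.float64(0.2712948502490517)]
green top (array([ 0.4835, -0.2443,  0.133 ]), np.float64(0.9684488028667002), array([0.0337, 0.0058, 0.0297, 0.0095]), [[453.0, 245.0], [449.0, 255.0], [447.0, 255.0], [450.0, 246.0]])
```

send_rows(plan=[[-10,25,40,-0.06,0],[-20,40,75,-0.115,0],[-20,40,75,-0.115,0],[-20,40,75,-0.115,0]])

```text
time: 10.75
tcp_pos: [0.4685, -0.3209, 0.2842]
eef_rot: [-0.0, 0.724, -0.69, 0.002]
ft_force: [-0.0, 0.2, 1.0]
opening: 0.0853
grip_force: 0.0
```

```bash
python3 - <<'E'
from h import *
np.set_printoptions(precision=3,suppress=True)
c=cam('wrist'); np.save('w5.npy',c,allow_pickle=True); go(.47,-.315,.27,1.62)
cv2.imwrite('pics/w5c.png',cv2.resize(c['img'][60:400,150:550],None,fx=1.75,fy=1.75,interpolation=cv2.INTER_CUBIC))
E
```

```text
shift [-6.6 -1.  14.8] spin -0.0001 at [ 0.469 -0.322  0.285] yaw -4.6633 t 10.8
```

View pics/w5c.png

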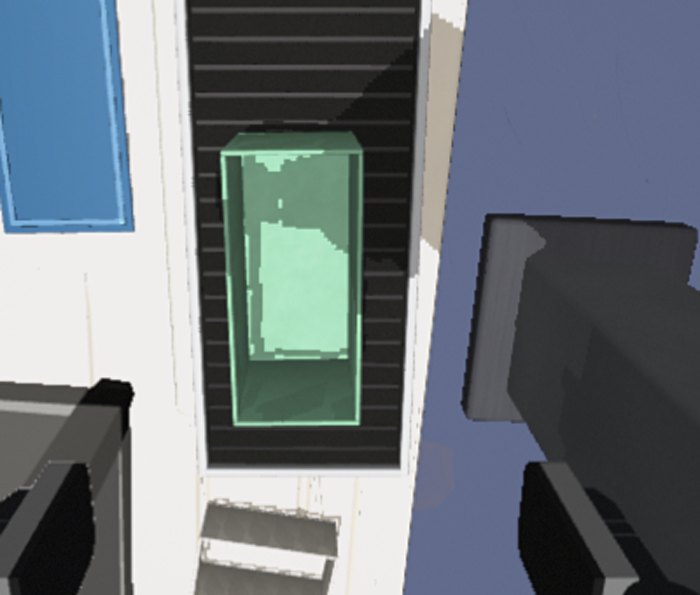

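The crop shows the box rim corners at crop (221,152), (362,152), (359,424), (234,424), with the pan's inner near corners at (208,467) and (402,467).

```bash
python3 - <<'E'
from h import *
np.set_printoptions(precision=4,suppress=True)
c=np.load('w5.npy',allow_pickle=True).item();c4=np.load('w4.npy',allow_pickle=True).item()
f=lambda q:np.array(q)/1.75+[150,60]
q=f([(221,152),(362,152),(359,424),(234,424)])
P=plane(c,q,.133); print(P.mean(0),P,[np.linalg.norm(P[i]-P[(i+1)%4]) for i in range(4)])
print('BR',tri(c4,[(399,282)],c,[q[2]]),'BL',tri(c4,[(341,290)],c,[q[3]]))
d=P[0]+P[1]-P[2]-P[3];print('yaw',np.arctan2(d[1],d[0])+np.pi/2)
# pan edges by fitting: points on inner lip edges at near end and higher
L=plane(c,f([(191,60),(208,467),(402,467),(417,60)]),.064);print('pan edge',L, 'yawL',np.arctan2(*(L[1]-L[0])[[1,0]])-np.pi/2,'yawR',np.arctan2(*(L[2]-L[3])[[1,0]])-np.pi/2,'yaw end',np.arctan2(*(L[1]-L[2])[[1,0]]))
M=plane(c,f([(6,232),(134,232),(117,0)]),.003);print('mat near corners',M)
go(P[:,0].mean(),P[:,1].mean(),.2)
E
```

```text
[ 0.4739 -0.3128  0.133 ] [[ 0.5046 -0.3695  0.133 ]
 [ 0.4504 -0.3721  0.133 ]
 [ 0.4433 -0.2561  0.133 ]
 [ 0.4975 -0.2533  0.133 ]] [np.float64(0.054258509478023215), np.float64(0.11630266022514058), np.float64(0.054309338577929814), np.float64(0.11638589082176273)]
BR (array([ 0.4429, -0.2545,  0.1303]), np.float64(0.0003590492072160822)) BL (array([ 0.4978, -0.2489,  0.1265]), np.float64(0.0019643002391798283))
yaw 0.061250068675827496
pan edge [[ 0.5264 -0.4021  0.064 ]
 [ 0.5171 -0.1906  0.064 ]
 [ 0.4109 -0.196   0.064 ]
 [ 0.423  -0.4071  0.064 ]] yawL 0.043883492684090086 yawR 0.05712040951862574 yaw end 0.05054412042089346
mat near corners [[ 0.6422 -0.3024  0.003 ]
 [ 0.5682 -0.3059  0.003 ]
 [ 0.5743 -0.4297  0.003 ]]
shift [-8.9 -4.8 84.8] spin 0.0 at [ 0.4692 -0.3216  0.2848] yaw -4.6633 t 10.8
```

Box centre (0.474, -0.313) with yaw 0.06, pan centre (0.471, -0.3285) with yaw 0.05, mat (0.610, -0.374), and rim at about 0.13 from the two views. I'll grasp the box.

send_rows(plan=[[-9,-5,50,-0.01,0],[-9,-5,100,-0.01,0],[-9,-5,150,-0.01,0],[-9,-5,190,-0.01,0],[-9,-5,197,-0.01,0],[-9,-5,197,-0.01,1],[-9,-5,197,-0.01,1],[-9,-5,197,-0.01,1],[-9,-5,197,-0.01,1],[-9,-5,197,-0.01,1]], newtons=50)

```text
time: 12.05
tcp_pos: [0.4745, -0.3131, 0.0877]
eef_rot: [-0.0, 0.728, -0.686, 0.003]
ft_force: [1.1, 0.1, 6.6]
opening: 0.0544
grip_force: 53.6
```

send_rows(plan=[[0,0,-25,0,1],[0,0,-50,0,1],[0,0,-50,0,1],[20,-40,-50,0,1],[40,-80,-50,0,1],[60,-115,-50,0,1],[69,-132,-50,0,1],[69,-132,-40,0,1],[69,-132,-40,0,1]])

```text
time: 13.18
tcp_pos: [0.6059, -0.3708, 0.122]
eef_rot: [0.0, 0.728, -0.686, -0.003]
ft_force: [-0.4, 0.1, -1.2]
opening: 0.0546
grip_force: 56.4
```

```bash
python3 - <<'E'
from h import *
np.set_printoptions(precision=3,suppress=True)
c=cam('wrist'); np.save('w6.npy',c,allow_pickle=True); go(.61,-.374,.033,1.62);s=state();print(s['opening'],s['ft_force'])
cv2.imwrite('pics/w6c.png',cv2.resize(c['img'][60:400,150:550],None,fx=1.75,fy=1.75,interpolation=cv2.INTER_CUBIC))
E
```

```text
shift [ 3.5 -4.  89.8] spin 0.0101 at [ 0.606 -0.371  0.123] yaw -4.6531 t 13.2
0.0548656328695632 [ 0.005 -0.023 -1.167]
```

View pics/w6c.png

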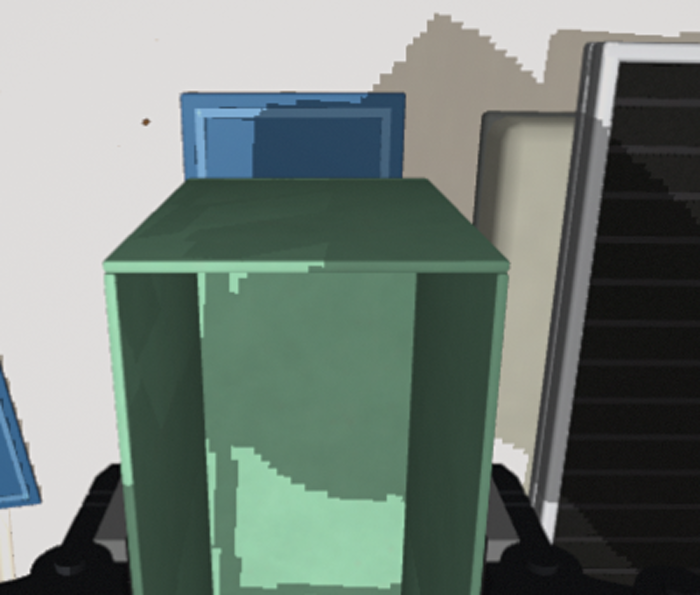

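The box hangs level in the grip and the mat's far edge shows at crop (182–405, 94), so I'll lower it.

send_rows(plan=[[4,-4,40,0,1],[4,-4,75,0,1],[4,-4,84,0,1],[4,-4,87,0,1],[4,-4,87,0,1]])

```text
time: 13.85
tcp_pos: [0.6131, -0.3767, 0.0394]
eef_rot: [-0.0, 0.728, -0.686, 0.001]
ft_force: [-0.4, -0.7, -0.6]
opening: 0.0543
grip_force: 56.4
```

send_rows(plan=[[0,2,3,0,1],[0,2,5,0,1],[0,2,5,0,1]])

```text
time: 14.22
tcp_pos: [0.6104, -0.3762, 0.0329]
eef_rot: [0.0, 0.728, -0.686, 0.0]
ft_force: [0.6, -0.4, -0.1]
opening: 0.0551
grip_force: 56.5
```

send_rows(plan=[[0,0,2,0,1],[0,0,2,0,1],[0,0,2,0,0.3],[0,0,2,0,0.18],[0,0,2,0,0.18],[0,0,-40,0,0.18],[0,0,-90,0,0.18],[0,0,-150,0,0.1],[0,0,-150,0,0]])

```text
time: 15.35
tcp_pos: [0.6141, -0.3789, 0.1903]
eef_rot: [-0.001, 0.728, -0.686, 0.007]
ft_force: [0.9, -0.5, 0.5]
opening: 0.0856
grip_force: 0.0
```

```bash
python3 - <<'E'
from h import *
np.set_printoptions(precision=3,suppress=True)
c=cam('wrist'); np.save('w7.npy',c,allow_pickle=True); go(.40,-.10,.30,0);s=state();print(s['opening'],s['joint_positions'])
cv2.imwrite('pics/w7c.png',cv2.resize(c['img'][60:400,150:550],None,fx=1.75,fy=1.75,interpolation=cv2.INTER_CUBIC))
hsv=cv2.cvtColor(c['img'],cv2.COLOR_BGR2HSV);g=cv2.inRange(hsv,(60,40,40),(90,255,255)); print('green',quad(c,g,.078))
E
```

```text
shift [-289.3  194.9 -115.8] spin 1.6302 at [ 0.612 -0.378  0.187] yaw -4.653 t 15.4
0.08516016277260456 [-0.642  0.461  0.141  1.243  0.    -2.273]
green (array([ 0.613, -0.378,  0.078]), np.float64(0.0896427312888235), array([0.122, 0.054, 0.116, 0.048]), [[368.0, 136.0], [372.0, 323.0], [292.0, 323.0], [286.0, 147.0]])
```

View pics/w7c.png

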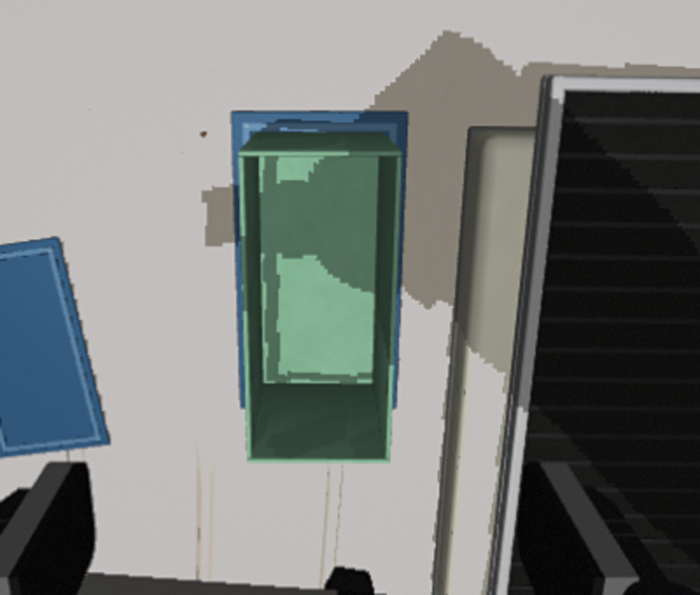

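The box stands upright on the mat, well centred. Next, the trays.

send_rows(plan=[[0,50,-40,0,0],[0,110,-80,0,0],[0,160,-115,0.15,0],[-60,180,-115,0.33,0],[-120,175,-115,0.5,0],[-180,170,-115,0.68,0],[-240,165,-115,0.86,0],[-300,160,-115,1.04,0],[-350,160,-115,1.22,0],[-388,159,-115,1.4,0],[-388,159,-115,1.55,0],[-388,159,-115,1.58,0]])

```text
time: 16.9
tcp_pos: [0.4275, 0.0028, 0.2959]
eef_rot: [-0.002, -0.025, 1.0, 0.0]
ft_force: [-1.0, -0.2, -0.2]
opening: 0.0856
grip_force: 0.0
```

```bash
python3 - <<'E'
from h import *
np.set_printoptions(precision=3,suppress=True)
c=cam('wrist','w8'); np.save('w8.npy',c,allow_pickle=True); go(.43,0,.30,0);print(state()['joint_positions'])
E
```

```text
shift [-2.3 -2.5 -4.1] spin 0.0488 at [0.428 0.002 0.296] yaw 0.0488 t 16.9
[-0.146 -0.107 -0.312  1.37  -0.    -0.194]
```

View pics/w8.png

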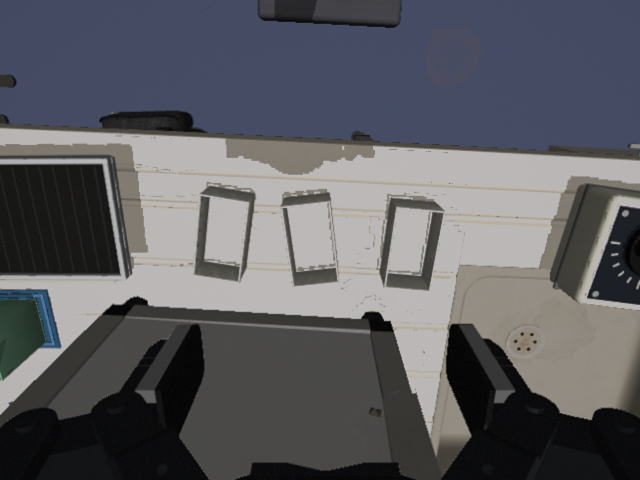

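Three trays stand with midpoints near (225,235), (310,238) and (410,243), and the instrument is directly below them in the picture. I'll find the tray wall outlines by mask.

```bash
cat >> h.py <<'E'
def trays(c,boxes,t=175,dbg=None,z=.02):
    g=cv2.GaussianBlur(cv2.cvtColor(c['img'],cv2.COLOR_BGR2GRAY),(3,3),0); out=[]
    for (x0,y0,x1,y1) in boxes:
        m=np.zeros_like(g); m[y0:y1,x0:x1]=(g[y0:y1,x0:x1]<t)*255
        n,l,st,ce=cv2.connectedComponentsWithStats(m)
        keep=[i for i in range(1,n) if st[i,4]>60]
        ys,xs=np.nonzero(np.isin(l,keep)); r=cv2.minAreaRect(np.c_[xs,ys].astype(np.float32)); q=cv2.boxPoints(r)
        P=plane(c,q,z); s=[P[(i+1)%4]-P[i] for i in range(4)]; L=[np.linalg.norm(v) for v in s]
        i=0 if L[0]+L[2]>L[1]+L[3] else 1; d=s[i]-s[i+2]; a=np.arctan2(d[1],d[0]); a=(a+np.pi/2)%np.pi-np.pi/2
        print('tray',np.round(P.mean(0),4),'long-side angle from +x',round(a,3),np.round(L,3),[st[i].tolist() for i in keep])
        out.append((P.mean(0),a))
        if dbg is not None: cv2.polylines(dbg,[q.astype(int)],True,(0,0,255),1)
    return out
E
python3 - <<'E'
from h import *
c=np.load('w8.npy',allow_pickle=True).item(); d=c['img'].copy()
g=cv2.cvtColor(d,cv2.COLOR_BGR2GRAY)
print(g[235,190:262].tolist()); print(g[180:290:2,225].tolist())
trays(c,[(185,180,265,290),(275,185,347,290),(372,185,450,295)],dbg=d)
cv2.imwrite('pics/w8c.png',cv2.resize(d[170:300,180:460],None,fx=2.8,fy=2.8,interpolation=cv2.INTER_CUBIC))
E
```

```text
[185, 184, 184, 185, 184, 180, 179, 140, 87, 79, 78, 76, 71, 69, 62, 72, 152, 185, 185, 184, 185, 185, 184, 184, 184, 185, 185, 183, 184, 185, 185, 184, 185, 185, 184, 185, 185, 185, 184, 185, 184, 184, 185, 184, 184, 185, 185, 185, 185, 184, 185, 186, 185, 179, 180, 124, 83, 75, 66, 74, 146, 180, 186, 185, 184, 185, 186, 184, 185, 184, 185, 185]
[185, 185, 177, 134, 110, 68, 73, 78, 81, 138, 186, 185, 185, 184, 185, 184, 186, 184, 185, 185, 185, 185, 184, 185, 184, 185, 185, 184, 185, 185, 184, 186, 185, 185, 184, 185, 185, 184, 185, 184, 184, 147, 133, 66, 72, 74, 74, 78, 83, 87, 184, 185, 185, 184, 184]
tray [ 0.4858 -0.0949  0.02  ] long-side angle from +x -0.171 [0.105 0.068 0.105 0.073] [[188, 181, 77, 102, 3084]]
tray [ 0.4862 -0.0065  0.02  ] long-side angle from +x 0.142 [0.07  0.104 0.075 0.105] [[275, 188, 72, 99, 2567]]
tray [0.4835 0.0943 0.02  ] long-side angle from +x 0.115 [0.074 0.116 0.081 0.115] [[408, 185, 42, 3, 65], [374, 192, 76, 100, 3572]]
```

View pics/w8c.png

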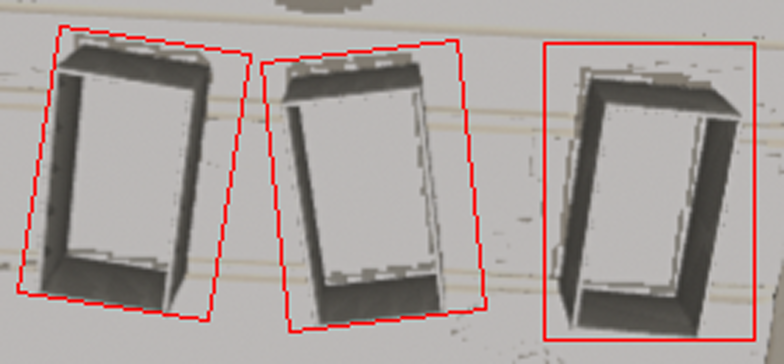

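The crop shows that shadows widened the masked outlines, but the rims are clear. For the left tray the rim corners are at crop (58,70), (193,89), (165,310), (40,292); the middle one at (285,103), (421,86), (442,311), (318,324); the right one at (603,100), (741,120), (697,335), (575,327).

```bash
python3 - <<'E'
from h import *
c=np.load('w8.npy',allow_pickle=True).item()
for q in [[(58,70),(193,89),(165,310),(40,292)],[(285,103),(421,86),(442,311),(318,324)],[(603,100),(741,120),(697,335),(575,327)]]:
    P=plane(c,np.array(q)/2.8+[180,170],.04); d=P[2]+P[3]-P[0]-P[1]
    print(np.round(P.mean(0),4),round(np.arctan2(d[1],d[0]),3),[round(np.linalg.norm(P[i]-P[(i+1)%4]),4) for i in range(4)])
trays(c,[(185,180,265,290),(275,185,347,290),(372,185,450,295)],t=100)
go(.484,-.0964,.14,-.13)
E
```

```text
[ 0.485  -0.0974  0.04  ] -0.125 [np.float64(0.0459), np.float64(0.0834), np.float64(0.0453), np.float64(0.0829)]
[ 0.4865 -0.0087  0.04  ] 0.153 [np.float64(0.0467), np.float64(0.0838), np.float64(0.0453), np.float64(0.0832)]
[0.4869 0.0927 0.04  ] -0.037 [np.float64(0.0483), np.float64(0.0817), np.float64(0.0449), np.float64(0.0852)]
tray [ 0.4864 -0.0995  0.02  ] long-side angle from +x -0.143 [0.098 0.052 0.098 0.056] [[203, 187, 52, 88, 673], [195, 197, 44, 83, 1053]]
tray [ 0.4887 -0.0109  0.02  ] long-side angle from +x 0.117 [0.046 0.097 0.05  0.097] [[283, 193, 47, 12, 350], [284, 209, 52, 76, 735]]
tray [0.4884 0.0936 0.02  ] long-side angle from +x -0.021 [0.097 0.055 0.098 0.059] [[380, 199, 61, 84, 816], [387, 213, 56, 77, 1139]]
shift [ -52.1 -101.6  155.7] spin 0.1788 at [0.4276 0.0024 0.2959] yaw 0.0488 t 16.9
```

send_rows(plan=[[-26,-50,40,0.17,0.1],[-53,-102,80,0.174,0.18],[-53,-102,140,0.174,0.18],[-53,-102,200,0.174,0.18],[-53,-102,240,0.174,0.18],[-53,-102,260,0.174,0.18],[-53,-102,260,0.174,0.18]])

```text
time: 17.82
tcp_pos: [0.4834, -0.0966, 0.0348]
eef_rot: [-0.003, 0.062, 0.998, 0.001]
ft_force: [0.7, -0.2, 0.5]
opening: 0.0701
grip_force: 0.0
```

```bash
python3 - <<'E'
from h import *
go(.485,-.0974,.012,-.125); s=state(); print(s['opening'],s['ft_force'])
c=cam('top'); g=cv2.cvtColor(c['img'],cv2.COLOR_BGR2GRAY)
E
```

```text
shift [-1.8 -0.6 22.8] spin 0.0014 at [ 0.4834 -0.0966  0.0348] yaw -0.1236 t 17.8
0.07007906480173652 [ 0.66308869 -0.24192558  0.54410375]
```

send_rows(plan=[[-2,0,15,0,0.18],[-2,0,22,0,0.18],[-2,0,22,0,0.7],[-2,0,22,0,0.7],[-2,0,22,0,0.7],[-2,0,22,0,0.7],[-2,0,-30,0,0.7],[-2,0,-80,0,0.7],[-2,0,-110,0,0.7],[-2,0,-110,0,0.7]], newtons=40)

```text
time: 19.12
tcp_pos: [0.4911, -0.0986, 0.1508]
eef_rot: [0.003, 0.062, 0.998, -0.001]
ft_force: [1.0, -0.1, -0.3]
opening: 0.0475
grip_force: 43.4
```

```bash
python3 - <<'E'
from h import *
go(.4753,-.4134,.15,.05); s=state(); print(s['opening'],s['grip_force'],s['ft_force'])
c=cam('wrist','w9')
E
```

```text
shift [ -23.2 -314.4    1.4] spin -0.1737 at [ 0.4911 -0.0986  0.1508] yaw -0.1237 t 19.1
0.04749397747979867 43.41566562652588 [ 1.02597006 -0.07532282 -0.27227873]
```

View pics/w9.png

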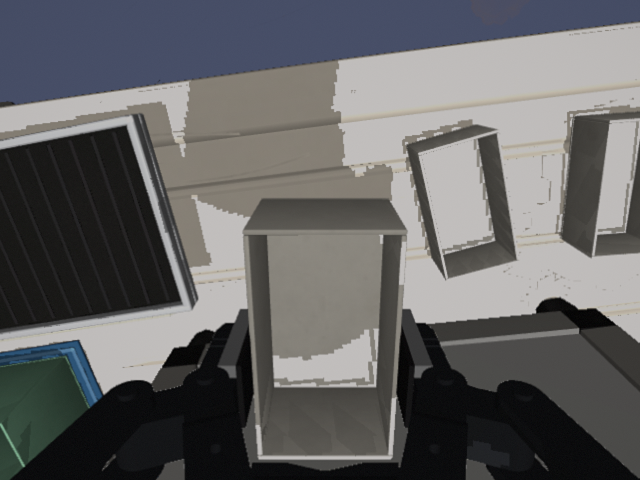

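The tray is gripped squarely, rim corners (245,233), (406,233), (396,458), (259,458), and the other two trays are undisturbed. That was my last permitted picture, so from here on I check numerically.

```bash
python3 - <<'E'
from h import *
c=cam('wrist'); P=plane(c,[(245,233),(406,233),(396,458),(259,458)],.179); print(P, P.mean(0)-state()['tcp_pos'],[round(np.linalg.norm(P[i]-P[(i+1)%4]),4) for i in range(4)])
E
```

```text
[[ 0.44039452 -0.11477474  0.179     ]
 [ 0.4458453  -0.07101896  0.179     ]
 [ 0.52521354 -0.07917017  0.179     ]
 [ 0.51952587 -0.12494571  0.179     ]] [-0.00559976  0.00018829  0.03157808] [np.float64(0.0441), np.float64(0.0798), np.float64(0.0461), np.float64(0.0798)]
```

send_rows(plan=[[-5,-60,0,-0.08,0.7],[-10,-120,0,-0.174,0.7],[-15,-180,0,-0.174,0.7],[-20,-240,0,-0.174,0.7],[-26,-300,0,-0.174,0.7],[-26,-314,0,-0.174,0.7],[-26,-314,40,-0.174,0.7],[-26,-314,65,-0.174,0.7],[-26,-314,70,-0.174,0.7],[-26,-314,70,-0.174,0.7]])

```text
time: 20.48
tcp_pos: [0.4754, -0.4116, 0.0771]
eef_rot: [-0.0, -0.025, 1.0, 0.001]
ft_force: [0.3, -0.3, -0.3]
opening: 0.0474
grip_force: 43.4
```

```bash
python3 - <<'E'
from h import *
go(.478,-.4134,.070,.05); s=state(); print(s['opening'],s['grip_force'],s['ft_force'])
E
```

```text
shift [-2.5 -1.9  7.1] spin 0.0008 at [ 0.4754 -0.4116  0.0771] yaw 0.0508 t 20.5
0.047401546641981415 43.43323230743408 [ 0.25688008 -0.26710032 -0.34155982]
```

send_rows(plan=[[-1,-2,4,0,0.7],[-1,-2,6,0,0.7],[-1,-2,8,0,0.7],[-1,-2,8,0,0.7]])

```text
time: 20.98
tcp_pos: [0.4779, -0.4154, 0.0738]
eef_rot: [0.001, -0.025, 1.0, -0.001]
ft_force: [-3.0, 2.5, 14.9]
opening: 0.0475
grip_force: 45.1
```

send_rows(plan=[[0,0,0,0,0.4],[0,0,0,0,0.3],[0,0,0,0,0.3],[0,0,-40,0,0.3],[0,0,-90,0,0.3],[0,0,-130,0,0.2],[0,0,-130,0,0.18]])

```text
time: 21.85
tcp_pos: [0.4789, -0.4167, 0.2042]
eef_rot: [0.003, -0.025, 1.0, -0.003]
ft_force: [0.3, -0.1, 0.2]
opening: 0.0703
grip_force: 0.0
```

```bash
cat >> h.py <<'E'
def rim(c,z,box,t=135):
    """tray on dark floor: bright rim/walls/floor -> print quad at height z"""
    g=cv2.cvtColor(c['img'],cv2.COLOR_BGR2GRAY); m=np.zeros_like(g); x0,y0,x1,y1=box
    m[y0:y1,x0:x1]=(g[y0:y1,x0:x1]>t)*255
    m=cv2.morphologyEx(m,cv2.MORPH_OPEN,np.ones((3,3)))
    return quad(c,m,z)
E
python3 - <<'E'
from h import *
s=state(); print(s['opening'],s['tcp_pos'])
c=cam('wrist'); np.save('w10.npy',c,allow_pickle=True)
pr=lambda p:proj(c,p).round().tolist()
ct=np.array([.4753,-.4134]);a=.05;X=np.array([np.cos(a),np.sin(a)]);Y=np.array([-X[1],X[0]])
R=[[*(ct+i*.043*X+j*.024*Y),.098] for i,j in((-1,-1),(-1,1),(1,1),(1,-1))]; print('expected rim px',pr(R))
g=cv2.cvtColor(c['img'],cv2.COLOR_BGR2GRAY)
q=np.array(pr(R));cx,cy=q.mean(0).astype(int);print(cx,cy)
print(g[cy,cx-130:cx+130:4].tolist());print(g[max(cy-200,0):cy+200:5,cx].tolist())
E
```

```text
0.07030697220505303 [ 0.47888059 -0.4167164   0.20416169]
expected rim px [[292.0, 159.0], [376.0, 159.0], [370.0, 294.0], [295.0, 294.0]]
333 226
[216, 217, 217, 216, 217, 217, 217, 217, 217, 217, 217, 217, 216, 216, 207, 101, 29, 29, 30, 25, 17, 14, 119, 74, 149, 150, 150, 148, 148, 169, 208, 218, 217, 216, 217, 217, 217, 217, 218, 146, 78, 122, 30, 31, 29, 36, 33, 31, 29, 29, 56, 31, 29, 31, 48, 30, 31, 30, 28, 53, 30, 30, 29, 52, 30]
[91, 90, 91, 91, 91, 91, 90, 91, 92, 91, 91, 91, 143, 148, 148, 147, 147, 147, 146, 145, 108, 132, 31, 30, 31, 83, 96, 135, 153, 155, 154, 151, 153, 154, 152, 153, 150, 151, 149, 218, 217, 217, 217, 217, 217, 217, 217, 217, 168, 81, 86, 93, 99, 170, 60, 63, 67, 69, 73, 76, 78, 78, 82, 106, 60, 63, 66, 68, 70, 72, 74, 75, 78, 78, 81, 217, 216, 216, 216, 215]
```

send_rows(plan=[[-4,60,0,0,0.18],[-8,120,0,0,0.18],[-12,180,0,0,0.18],[-17,240,0,0,0.18],[-21,300,0,-0.05,0.18],[-25,360,0,-0.103,0.18],[-28,407,0,-0.103,0.18],[-28,407,60,-0.103,0.18],[-28,407,60,-0.103,0.18]])

```text
time: 23.02
tcp_pos: [0.4779, -0.0049, 0.1339]
eef_rot: [-0.007, -0.077, 0.997, 0.002]
ft_force: [-0.4, 0.5, -0.2]
opening: 0.0701
grip_force: 0.0
```

```bash
python3 - <<'E'
from h import *
s=state(); print(s['opening'],s['tcp_pos'])
c=cam('wrist'); np.save('w11.npy',c,allow_pickle=True)
a=.153;X=np.array([np.cos(a),np.sin(a)]);Y=np.array([-X[1],X[0]])
q=proj(c,[[*(np.array([.4865,-.0087])+i*.043*X+j*.024*Y),.04] for i,j in((-1,-1),(-1,1),(1,1),(1,-1))]);print(q.round())
x0,y0=(q.min(0)-25).astype(int);x1,y1=(q.max(0)+25).astype(int)
trays(c,[(x0,y0,x1,y1)],t=100); 
g=cv2.cvtColor(c['img'],cv2.COLOR_BGR2GRAY)
cx,cy=q.mean(0).astype(int);print(cx,cy);print(g[cy,cx-100:cx+100:4].tolist());print(g[cy-150:cy+130:5,cx].tolist())
go(.4865,-.0087,.013,.153)
E
```

```text
0.07008927493876163 [ 0.47786774 -0.00494686  0.13386543]
[[274. 186.]
 [360. 186.]
 [356. 323.]
 [279. 323.]]
tray [ 0.4897 -0.0096  0.02  ] long-side angle from +x 0.148 [0.099 0.081 0.099 0.091] [[248, 174, 110, 19, 1191], [275, 189, 81, 132, 3072], [358, 201, 26, 8, 124]]
317 254
[160, 161, 160, 160, 160, 160, 160, 159, 160, 160, 159, 160, 160, 161, 159, 111, 62, 148, 160, 161, 160, 160, 161, 159, 161, 160, 160, 160, 161, 161, 161, 160, 161, 108, 66, 157, 160, 161, 160, 160, 161, 160, 160, 161, 161, 160, 160, 160, 160, 120]
[108, 106, 107, 106, 107, 106, 106, 106, 104, 88, 108, 107, 108, 108, 104, 59, 69, 105, 113, 114, 111, 113, 113, 113, 111, 111, 110, 112, 160, 161, 160, 160, 160, 160, 160, 160, 160, 150, 148, 58, 64, 65, 69, 72, 161, 160, 160, 159, 160, 159, 160, 160, 160, 152, 45, 45]
shift [ -6.3  -4.  123.5] spin 0.0007 at [ 0.4807 -0.0059  0.1366] yaw 0.1537 t 23.1
```

send_rows(plan=[[-5,-4,60,0,0.18],[-5,-4,110,0,0.18],[-5,-4,121,0,0.18],[-5,-4,121,0,0.18],[-5,-4,121,0,0.7],[-5,-4,121,0,0.7],[-5,-4,121,0,0.7],[-5,-4,121,0,0.7],[-5,-4,60,0,0.7],[-5,-4,10,0,0.7],[-5,-4,-15,0,0.7],[-5,-4,-15,0,0.7]])

```text
time: 24.58
tcp_pos: [0.4924, -0.0101, 0.1581]
eef_rot: [0.004, -0.077, 0.997, -0.001]
ft_force: [0.2, 0.6, -0.7]
opening: 0.0473
grip_force: 42.0
```

```bash
python3 - <<'E'
from h import *
go(.473,-.3285,.15,.05); s=state(); print(s['opening'],s['grip_force'],s['ft_force'])
E
```

```text
shift [  67.8 -311.7    8.3] spin 0.1033 at [ 0.4924 -0.0101  0.1581] yaw 0.1533 t 24.6
0.047271094230336146 42.04793035984039 [ 0.17811673  0.56247541 -0.71460343]
```

send_rows(plan=[[13,-60,0,0.05,0.7],[26,-120,0,0.103,0.7],[39,-180,0,0.103,0.7],[52,-240,0,0.103,0.7],[65,-300,0,0.103,0.7],[67,-312,0,0.103,0.7],[67,-312,0,0.103,0.7],[67,-312,40,0.103,0.7],[67,-312,70,0.103,0.7],[67,-312,78,0.103,0.7],[67,-312,78,0.103,0.7]])

```text
time: 25.95
tcp_pos: [0.4705, -0.3254, 0.0786]
eef_rot: [-0.001, -0.026, 1.0, 0.001]
ft_force: [-4.8, 4.0, 13.1]
opening: 0.0476
grip_force: 44.7
```

```bash
python3 - <<'E'
from h import *
go(.473,-.3285,.073,.05); s=state(); print(s['opening'],s['grip_force'],s['ft_force'])
E
```

```text
shift [-2.4 -3.3  5.6] spin 0.0026 at [ 0.4705 -0.3254  0.0786] yaw 0.0526 t 25.9
0.047582166490857454 44.72545087337494 [-4.78224113  3.95277891 13.1151031 ]
```

send_rows(plan=[[0,0,-12,0,0.7],[-6,-3,-12,0,0.7],[-6,-3,-12,0,0.7],[-6,-3,-4,0,0.7],[-6,-3,-4,0,0.7]])

```text
time: 26.58
tcp_pos: [0.4763, -0.3302, 0.0791]
eef_rot: [-0.001, -0.025, 1.0, 0.001]
ft_force: [0.3, -0.1, -0.1]
opening: 0.0476
grip_force: 43.0
```

send_rows(plan=[[0,0,2,0,0.7],[0,0,2,0,0.7],[0,0,4,0,0.7],[0,0,4,0,0.7]])

```text
time: 27.08
tcp_pos: [0.4772, -0.331, 0.0787]
eef_rot: [-0.0, -0.025, 1.0, 0.0]
ft_force: [-5.2, 2.5, 12.7]
opening: 0.0471
grip_force: 44.6
```

send_rows(plan=[[0,0,0,0,0.4],[0,0,0,0,0.3],[0,0,0,0,0.3],[0,0,-40,0,0.3],[0,0,-90,0,0.3],[0,0,-150,0,0.2],[0,0,-150,0,0.18],[0,0,-150,0,0.18]])

```text
time: 28.08
tcp_pos: [0.4773, -0.331, 0.2265]
eef_rot: [0.0, -0.025, 1.0, -0.0]
ft_force: [1.3, 0.3, -0.2]
opening: 0.0701
grip_force: 0.0
```

```bash
cat >> h.py <<'E'
def check(c,ct,a,zr=.098):
    X=np.array([np.cos(a),np.sin(a)]);Y=np.array([-X[1],X[0]]); ct=np.array(ct)
    q=proj(c,[[*(ct+i*.043*X+j*.024*Y),zr] for i,j in((-1,-1),(-1,1),(1,1),(1,-1))])
    g=cv2.cvtColor(c['img'],cv2.COLOR_BGR2GRAY); cx,cy=q.mean(0).astype(int)
    m=((g>62)*255).astype(np.uint8)
    x0,y0=(q.min(0)-16).astype(int);x1,y1=(q.max(0)+[16,6]).astype(int)
    k=m[y0:y1,x0:x1]; k=cv2.morphologyEx(k,cv2.MORPH_OPEN,np.ones((4,4)))
    n,l,st,ce=cv2.connectedComponentsWithStats(k); i=1+st[1:,4].argmax(); print('bbox',st[i]+[x0,y0,0,0,0],'exp',q.round().tolist())
    r1=[np.flatnonzero(l[int((y1-y0)*f)]==i)[[0,-1]]+x0 for f in(.4,.6,.75)]; r2=[(y0+int((y1-y0)*f)) for f in(.4,.6,.75)]
    exp=[np.interp(r,[q[0,1],q[3,1]],[q[0,0],q[3,0]]).round() for r in r2],[np.interp(r,[q[1,1],q[2,1]],[q[1,0],q[2,0]]).round() for r in r2]
    print('left/right edges',r1,'expected',exp)
E
python3 - <<'E'
from h import *
s=state(); print(s['opening'],s['tcp_pos'])
c=cam('wrist'); np.save('w12.npy',c,allow_pickle=True)
check(c,[.471,-.3285],.05); check(c,[.4753,-.4134],.05)
go(.4869,.0927,.15,-.035)
E
```

```text
0.07012190298006785 [ 0.47733137 -0.33099475  0.22646458]
bbox [  276   147   109   135 10462] exp [[292.0, 150.0], [369.0, 150.0], [365.0, 277.0], [295.0, 277.0]]
left/right edges [array([288, 363]), array([289, 362]), array([290, 361])] expected ([np.float64(293.0), np.float64(294.0), np.float64(295.0)], [np.float64(368.0), np.float64(367.0), np.float64(366.0)])
bbox [  140   133   117   149 13667] exp [[156.0, 150.0], [233.0, 150.0], [242.0, 277.0], [172.0, 277.0]]
left/right edges [array([140, 243]), array([140, 245]), array([140, 246])] expected ([np.float64(161.0), np.float64(165.0), np.float64(168.0)], [np.float64(236.0), np.float64(238.0), np.float64(239.0)])
shift [-31.6 422.   75.9] spin 0.0852 at [ 0.4767 -0.3305  0.2253] yaw 0.0502 t 28.1
```

send_rows(plan=[[-5,60,0,0,0.18],[-9,120,0,0,0.18],[-14,180,0,0,0.18],[-18,240,0,0.03,0.18],[-23,300,0,0.06,0.18],[-27,360,0,0.085,0.18],[-32,422,0,0.085,0.18],[-32,422,50,0.085,0.18],[-32,422,78,0.085,0.18],[-32,422,78,0.085,0.18],[-32,422,78,0.085,0.18]])

```text
time: 29.5
tcp_pos: [0.4881, 0.0918, 0.1486]
eef_rot: [-0.0, 0.018, 1.0, -0.0]
ft_force: [0.2, -0.5, 0.4]
opening: 0.07
grip_force: 0.0
```

```bash
python3 - <<'E'
from h import *
s=state(); print(s['opening'],s['tcp_pos'])
c=cam('wrist'); 
a=-.035;X=np.array([np.cos(a),np.sin(a)]);Y=np.array([-X[1],X[0]])
q=proj(c,[[*(np.array([.4869,.0927])+i*.043*X+j*.024*Y),.04] for i,j in((-1,-1),(-1,1),(1,1),(1,-1))]);print(q.round())
g=cv2.cvtColor(c['img'],cv2.COLOR_BGR2GRAY)
cx,cy=q.mean(0).astype(int);print(cx,cy)
for yy in(cy-35,cy,cy+35):print(g[yy,cx-64:cx+64:2].tolist())
print(g[cy-120:cy+100:4,cx].tolist())
go(.4869,.0927,.013,-.035)
E
```

```text
0.06996193344724085 [0.48812312 0.09181197 0.14864462]
[[286. 163.]
 [369. 163.]
 [365. 296.]
 [290. 296.]]
327 229
[99, 100, 100, 102, 101, 100, 101, 101, 100, 101, 100, 101, 100, 99, 85, 50, 57, 103, 102, 101, 102, 102, 103, 103, 103, 102, 102, 102, 103, 103, 103, 103, 103, 102, 104, 104, 103, 103, 103, 102, 103, 102, 103, 103, 103, 103, 103, 102, 102, 53, 50, 56, 103, 99, 101, 100, 100, 100, 100, 100, 100, 101, 100, 100]
[147, 147, 148, 147, 146, 147, 145, 99, 99, 99, 100, 99, 99, 91, 101, 50, 49, 99, 101, 101, 100, 101, 101, 100, 100, 99, 137, 146, 145, 147, 148, 147, 146, 148, 148, 148, 147, 147, 147, 148, 147, 147, 146, 147, 147, 147, 102, 149, 96, 50, 53, 96, 111, 147, 147, 148, 148, 147, 148, 147, 147, 146, 147, 147]
[147, 148, 148, 147, 147, 147, 148, 147, 147, 147, 147, 147, 148, 147, 145, 83, 53, 136, 147, 147, 147, 148, 148, 148, 147, 148, 148, 148, 147, 148, 147, 147, 147, 147, 147, 148, 147, 147, 148, 147, 147, 148, 147, 148, 148, 147, 96, 138, 49, 48, 115, 142, 133, 133, 131, 132, 131, 131, 134, 134, 134, 134, 139, 140]
[100, 97, 98, 101, 98, 82, 102, 100, 101, 101, 101, 101, 54, 62, 101, 104, 104, 104, 103, 102, 104, 104, 103, 103, 102, 101, 101, 99, 102, 147, 146, 147, 148, 147, 147, 148, 147, 148, 147, 148, 140, 48, 56, 59, 60, 65, 67, 146, 147, 148, 147, 147, 148, 147, 147]
shift [  2.2   0.8 136.5] spin -0.0003 at [0.4889 0.0918 0.1495] yaw -0.0353 t 29.6
```

send_rows(plan=[[1,1,60,0,0.18],[1,1,110,0,0.18],[1,1,134,0,0.18],[1,1,134,0,0.18],[1,1,134,0,0.7],[1,1,134,0,0.7],[1,1,134,0,0.7],[1,1,134,0,0.7],[1,1,134,0,0.7]])

```text
time: 30.68
tcp_pos: [0.4898, 0.0931, 0.017]
eef_rot: [0.002, 0.017, 1.0, 0.0]
ft_force: [0.2, -0.6, 7.0]
opening: 0.0476
grip_force: 43.7
```

send_rows(plan=[[0,0,-60,0,0.7],[0,0,-120,0,0.7],[0,0,-140,0,0.7],[0,0,-140,0,0.7]])

```text
time: 31.18
tcp_pos: [0.4892, 0.0932, 0.1574]
eef_rot: [0.003, 0.017, 1.0, 0.0]
ft_force: [0.8, 0.4, -0.3]
opening: 0.0472
grip_force: 42.8
```

```bash
python3 - <<'E'
from h import *
go(.469,-.2426,.15,.05); s=state(); print(s['opening'],s['grip_force'],s['ft_force'])
E
```

```text
shift [   8.6 -336.3    7.1] spin -0.0847 at [0.4892 0.0932 0.1574] yaw -0.0347 t 31.2
0.04716802576532743 42.79815673828125 [ 0.77910871  0.38490751 -0.31124741]
```

send_rows(plan=[[1,-60,0,0,0.7],[3,-120,0,-0.03,0.7],[4,-180,0,-0.06,0.7],[5,-240,0,-0.085,0.7],[6,-300,0,-0.085,0.7],[7,-336,0,-0.085,0.7],[7,-336,0,-0.085,0.7],[7,-336,40,-0.085,0.7],[7,-336,70,-0.085,0.7],[7,-336,75,-0.085,0.7],[7,-336,75,-0.085,0.7]])

```text
time: 32.55
tcp_pos: [0.4682, -0.2415, 0.0794]
eef_rot: [-0.001, -0.026, 1.0, 0.0]
ft_force: [-0.1, -1.1, -0.1]
opening: 0.0474
grip_force: 42.8
```

```bash
python3 - <<'E'
from h import *
go(.470,-.2426,.075,.05); s=state(); print(s['opening'],s['grip_force'],s['ft_force'])
E
```

```text
shift [-1.7 -1.2  4.4] spin 0.0011 at [ 0.4682 -0.2415  0.0794] yaw 0.0511 t 32.5
0.04743015395261629 42.80200123786926 [-0.08715248 -1.10188761 -0.12819014]
```

send_rows(plan=[[-1,-1,0,0,0.7],[-1,-1,3,0,0.7],[-1,-1,5,0,0.7],[-1,-1,5,0,0.7]])

```text
time: 33.05
tcp_pos: [0.4699, -0.2437, 0.075]
eef_rot: [0.0, -0.025, 1.0, -0.0]
ft_force: [0.3, -0.6, 0.8]
opening: 0.0472
grip_force: 42.8
```

send_rows(plan=[[0,0,2,0,0.7],[0,0,2,0,0.7],[0,0,2,0,0.4],[0,0,2,0,0.3],[0,0,2,0,0.3],[0,0,-40,0,0.3],[0,0,-100,0,0.3],[0,0,-160,0,0.2],[0,0,-220,0,0],[0,0,-220,0,0],[0,0,-220,0,0]])

```text
time: 34.42
tcp_pos: [0.4694, -0.2434, 0.2943]
eef_rot: [-0.0, -0.025, 1.0, 0.0]
ft_force: [-0.5, -0.1, -0.9]
opening: 0.0853
grip_force: 0.0
```

```bash
python3 - <<'E'
from h import *
s=state(); print(s['opening'],s['tcp_pos'])
c=cam('wrist'); np.save('w13.npy',c,allow_pickle=True)
for p in ([.4668,-.2436],[.471,-.3285],[.4753,-.4134]): check(c,p,.05)
hsv=cv2.cvtColor(c['img'],cv2.COLOR_BGR2HSV);g=cv2.inRange(hsv,(60,40,40),(90,255,255)); print('green',quad(c,g,.078), (g>0).sum())
go(.43,.35,.30,0)
E
```

```text
0.08529652095376482 [ 0.46944905 -0.24336738  0.29429188]
bbox [ 278  141   94  112 6979] exp [[295.0, 143.0], [357.0, 143.0], [354.0, 248.0], [297.0, 248.0]]
left/right edges [array([295, 355]), array([296, 355]), array([296, 354])] expected ([np.float64(296.0), np.float64(296.0), np.float64(297.0)], [np.float64(356.0), np.float64(355.0), np.float64(355.0)])
bbox [ 169  142  100  111 7700] exp [[185.0, 144.0], [247.0, 143.0], [253.0, 248.0], [196.0, 248.0]]
left/right edges [array([185, 252]), array([187, 254]), array([189, 255])] expected ([np.float64(189.0), np.float64(191.0), np.float64(193.0)], [np.float64(249.0), np.float64(250.0), np.float64(252.0)])
bbox [   61   127   107   126 11623] exp [[77.0, 144.0], [138.0, 144.0], [152.0, 248.0], [96.0, 248.0]]
left/right edges [array([ 61, 158]), array([ 61, 162]), array([ 61, 164])] expected ([np.float64(83.0), np.float64(88.0), np.float64(91.0)], [np.float64(143.0), np.float64(146.0), np.float64(149.0)])
green (array([ 0.57256707, -0.3526752 ,  0.078     ]), np.float64(0.0662116828525845), array([0.0828, 0.1159, 0.0874, 0.0955]), [[263.0, 256.0], [256.0, 336.0], [136.0, 337.0], [157.0, 258.0]]) 9938
shift [  9.1 594.2  -5.9] spin 0.0502 at [ 0.4688 -0.243   0.2931] yaw 0.0502 t 34.5
```

```bash
python3 - <<'E'
from h import *
for f in ('w13.npy','w7.npy'):
    c=np.load(f,allow_pickle=True).item()
    X=np.array([np.cos(.06),np.sin(.06)]);Y=np.array([-X[1],X[0]])
    for z in(.003,.078): print(f,z,proj(c,[[*(np.array([.612,-.377])+i*.028*X+j*.059*Y),z] for i,j in((-1,-1),(-1,1),(1,1),(1,-1))]).round().tolist())
c=np.load('w13.npy',allow_pickle=True).item(); g=cv2.cvtColor(c['img'],cv2.COLOR_BGR2GRAY)
for x in(325,220,118): print(x,g[215:275:2,x].tolist())
# pan far/near lip expected rows
for s in(.085,0,-.085):
    a=.05;X=np.array([np.cos(a),np.sin(a)]);Y=np.array([-X[1],X[0]]);o=np.array([.471,-.3285])
    print(s,proj(c,[[*(o+s*Y-.053*X),.064],[*(o+s*Y-.043*X),.058],[*(o+s*Y-.043*X),.098],[*(o+s*Y+.043*X),.098],[*(o+s*Y+.053*X),.064]]).round().tolist())
hsv=cv2.cvtColor(c['img'],cv2.COLOR_BGR2HSV);m=cv2.inRange(hsv,(95,120,50),(115,255,255));print('blue bbox',cv2.boundingRect(m[240:,:300]))
E
```

```text
w13.npy 0.003 [[145.0, 276.0], [251.0, 275.0], [254.0, 320.0], [152.0, 321.0]]
w13.npy 0.078 [[113.0, 308.0], [238.0, 307.0], [243.0, 359.0], [123.0, 359.0]]
w7.npy 0.003 [[368.0, 133.0], [364.0, 278.0], [297.0, 278.0], [293.0, 133.0]]
w7.npy 0.078 [[379.0, 144.0], [372.0, 323.0], [288.0, 323.0], [283.0, 144.0]]
325 [200, 200, 200, 200, 200, 200, 201, 138, 135, 124, 73, 79, 84, 89, 88, 93, 156, 196, 199, 200, 197, 200, 200, 200, 200, 200, 200, 200, 200, 200]
220 [200, 201, 201, 201, 200, 200, 201, 136, 132, 181, 71, 78, 83, 87, 87, 91, 135, 195, 199, 199, 135, 74, 56, 56, 59, 62, 64, 63, 66, 67]
118 [199, 199, 199, 199, 199, 200, 177, 132, 127, 74, 78, 83, 84, 86, 89, 131, 196, 180, 198, 198, 199, 199, 198, 199, 200, 199, 199, 199, 199, 199]
0.085 [[326.0, 127.0], [326.0, 138.0], [326.0, 143.0], [326.0, 248.0], [326.0, 245.0]]
0 [[225.0, 127.0], [227.0, 138.0], [216.0, 143.0], [224.0, 248.0], [233.0, 245.0]]
-0.085 [[125.0, 127.0], [130.0, 139.0], [107.0, 144.0], [124.0, 248.0], [142.0, 245.0]]
blue bbox (138, 27, 157, 154)
```

The trays sit right, but the green box appears at a different place than I left it (near-wall base at row 256 against an expected 276), so it has been knocked about 2.5 cm. I'll look closer and reposition it.

send_rows(plan=[[0,-60,0,-0.18,0],[-20,-120,0,-0.36,0],[-60,-133,0,-0.54,0],[-110,-133,0,-0.72,0],[-125,-133,0,-0.9,0],[-125,-133,0,-1.08,0],[-125,-133,20,-1.26,0],[-125,-133,50,-1.44,0],[-125,-133,80,-1.57,0],[-125,-133,100,-1.57,0],[-125,-133,100,-1.57,0],[-125,-133,100,-1.57,0]])

```text
time: 35.98
tcp_pos: [0.6009, -0.3699, 0.1941]
eef_rot: [0.0, 0.724, -0.689, -0.001]
ft_force: [0.5, 0.1, 0.5]
opening: 0.0855
grip_force: 0.0
```

```bash
python3 - <<'E'
from h import *
s=state(); print(s['opening'],s['tcp_pos'])
c=cam('wrist'); np.save('w14.npy',c,allow_pickle=True)
hsv=cv2.cvtColor(c['img'],cv2.COLOR_BGR2HSV);g=cv2.inRange(hsv,(60,40,40),(90,255,255)); 
c7=np.load('w7.npy',allow_pickle=True).item();g7=cv2.inRange(cv2.cvtColor(c7['img'],cv2.COLOR_BGR2HSV),(60,40,40),(90,255,255))
for cc,m in((c7,g7),(c,g)):
    k=max(cv2.findContours(m,0,2)[0],key=cv2.contourArea); print(cv2.boundingRect(k),quad(cc,m,.078))
    for f in(200,250,300):
        w=np.flatnonzero(m[f]); P=plane(cc,[(w[0],f),(w[-1],f)],.078); print(f,w[[0,-1]],P[:,:2].round(4).tolist())
go(.60,-.37,.19,1.63)
E
```

```text
0.08545397529426102 [ 0.60086529 -0.36985434  0.1941212 ]
(286, 136, 94, 189) (array([ 0.61264373, -0.37779386,  0.078     ]), np.float64(0.0896427312888235), array([0.1224, 0.0536, 0.1162, 0.0482]), [[368.0, 136.0], [372.0, 323.0], [292.0, 323.0], [286.0, 147.0]])
200 [288 377] [[0.6394, -0.4009], [0.5855, -0.4043]]
250 [289 375] [[0.6378, -0.3686], [0.5836, -0.372]]
300 [291 373] [[0.6353, -0.3337], [0.5815, -0.3372]]
(299, 139, 92, 188) (array([ 0.59015511, -0.36423279,  0.078     ]), np.float64(0.11024969941886398), array([0.125 , 0.0533, 0.1165, 0.0458]), [[375.0, 139.0], [385.0, 325.0], [307.0, 326.0], [299.0, 154.0]])
200 [301 389] [[0.6169, -0.3907], [0.5628, -0.3933]]
250 [303 387] [[0.6146, -0.3579], [0.5608, -0.3605]]
300 [305 386] [[0.6122, -0.3223], [0.5581, -0.3249]]
shift [-0.3  1.3  5.1] spin -0.0099 at [ 0.6013 -0.3702  0.1951] yaw -4.6631 t 36.0
```

send_rows(plan=[[-7,11,50,-0.01,0.18],[-7,11,90,-0.02,0.18],[-7,11,120,-0.02,0.2],[-7,11,134,-0.02,0.2],[-7,11,134,-0.02,0.2],[-7,11,134,-0.02,0.7],[-7,11,134,-0.02,0.7],[-7,11,134,-0.02,0.7],[-7,11,134,-0.02,0.7]], newtons=40)

```text
time: 37.15
tcp_pos: [0.5911, -0.3647, 0.0629]
eef_rot: [-0.0, 0.731, -0.682, 0.002]
ft_force: [-1.2, 0.1, 6.2]
opening: 0.0541
grip_force: 42.9
```

send_rows(plan=[[0,0,-10,0,0.7],[0,0,-12,0,0.7],[6,-10,-12,0.02,0.7],[12,-20,-12,0.02,0.7],[12,-20,-12,0.02,0.7],[12,-20,-4,0.02,0.7],[12,-20,-4,0.02,0.7],[12,-20,0,0.02,0.7],[12,-20,1,0.02,0.7],[12,-20,1,0.02,0.7]])

```text
time: 38.4
tcp_pos: [0.6102, -0.3739, 0.0629]
eef_rot: [0.0, 0.724, -0.689, 0.0]
ft_force: [-4.1, 3.4, 12.8]
opening: 0.0543
grip_force: 43.7
```

send_rows(plan=[[0,0,-1,0,0.4],[0,0,-1,0,0.2],[0,0,-1,0,0.18],[0,0,-40,0,0.18],[0,0,-90,0,0.18],[0,0,-132,0,0.1],[0,0,-132,0,0],[0,0,-132,0,0]])

```text
time: 39.4
tcp_pos: [0.6102, -0.3739, 0.1908]
eef_rot: [0.0, 0.724, -0.689, -0.001]
ft_force: [-0.6, -0.1, 0.3]
opening: 0.085
grip_force: 0.0
```

```bash
python3 - <<'E'
from h import *
s=state(); print(s['opening'],s['tcp_pos'])
c=cam('wrist'); m=cv2.inRange(cv2.cvtColor(c['img'],cv2.COLOR_BGR2HSV),(60,40,40),(90,255,255))
print(quad(c,m,.078))
for f in(200,250,300):
    w=np.flatnonzero(m[f]); P=plane(c,[(w[0],f),(w[-1],f)],.078); print(f,w[[0,-1]],P[:,:2].round(4).tolist())
go(.43,.35,.30,-.088)
E
```

```text
0.0850290963639007 [ 0.61016829 -0.3739089   0.19080299]
(array([ 0.60959855, -0.37404848,  0.078     ]), np.float64(0.0796575269528208), array([0.1217, 0.0537, 0.1167, 0.0475]), [[364.0, 132.0], [369.0, 318.0], [289.0, 320.0], [283.0, 143.0]])
200 [285 373] [[0.6359, -0.3951], [0.5824, -0.3977]]
250 [286 371] [[0.6346, -0.3627], [0.5809, -0.3653]]
300 [288 369] [[0.6326, -0.3275], [0.5792, -0.3301]]
shift [-731.7  144.  -108.5] spin 1.7082 at [ 0.6097 -0.3735  0.1898] yaw -4.663 t 39.5
```

send_rows(plan=[[0,50,-40,0,0],[0,110,-80,0,0],[-20,165,-110,0,0],[-80,180,-110,0.1,0],[-140,180,-110,0.2,0],[-200,180,-110,0.3,0],[-260,175,-110,0.4,0],[-320,170,-110,0.5,0],[-380,165,-110,0.6,0],[-440,160,-110,0.7,0],[-500,150,-110,0.8,0],[-560,140,-110,0.9,0]])

```text
time: 40.95
tcp_pos: [0.4419, 0.18, 0.2997]
eef_rot: [-0.002, -0.351, 0.936, 0.0]
ft_force: [0.8, -1.2, -0.0]
opening: 0.0854
grip_force: 0.0
```

```bash
python3 - <<'E'
from h import *
go(.472,.4014,.17,.61)
E
```

```text
shift [-168.5  147.   129.4] spin 0.1071 at [0.4419 0.18   0.2997] yaw 0.7171 t 41.0
```

send_rows(plan=[[-45,39,0,0.1,0],[-90,78,20,0.107,0],[-130,115,60,0.107,0],[-168,147,100,0.107,0],[-168,147,129,0.107,0],[-168,147,129,0.107,0],[-168,147,129,0.107,0]])

```text
time: 41.82
tcp_pos: [0.4723, 0.399, 0.1727]
eef_rot: [-0.0, -0.302, 0.953, -0.0]
ft_force: [-0.0, 0.9, 1.0]
opening: 0.0855
grip_force: 0.0
```

```bash
cat >> h.py <<'E'
def pointer(c,ctr,z,r=.024,t=135):
    """yaw of the white pointer line (brightish pixels on +x half) about axis ctr at height z"""
    g=cv2.cvtColor(c['img'],cv2.COLOR_BGR2GRAY); S=cv2.cvtColor(c['img'],cv2.COLOR_BGR2HSV)[...,1]
    ys,xs=np.mgrid[0:480,0:640]; P=plane(c,np.c_[xs.ravel(),ys.ravel()],z)[:,:2]-ctr
    d=np.hypot(*P.T); k=(d<r)&(d>.006)&(g.ravel()>t)&(S.ravel()<90)
    Q=P[k]; print('n',len(Q),'mean dir',np.arctan2(*Q.mean(0)[::-1]).round(3),'r',np.hypot(*Q.mean(0)).round(4))
E
python3 - <<'E'
from h import *
c=cam('wrist','w15'); e,_=knobs(c); print(e,plane(c,[e[0]],.09))
pointer(c,[.472,.4016],.113); pointer(c,[.4635,.3058],.105); pointer(c,[.4635,.3058],.105,t=100)
c2=cam('top'); 
go(.472,.4016,.094,.61)
E
```

```text
((332.5, 253.1666717529297), 53.02473068237305) [[0.47163229 0.40247371 0.09      ]]
n 207 mean dir 0.643 r 0.0155
n 400 mean dir 0.661 r 0.0071
n 451 mean dir 0.601 r 0.0071
shift [ 0.1  2.6 80.5] spin 0.0023 at [0.4734 0.3995 0.1745] yaw 0.6123 t 41.9
```

```bash
python3 - <<'E'
from h import *
c=cam('wrist'); g=cv2.cvtColor(c['img'],cv2.COLOR_BGR2GRAY)
print(proj(c,[[.4635,.3058,.105],[.4652,.3258,.105],[.4652,.3258,.084]]).round())
for t in(90,140):
    n,l,st,ce=cv2.connectedComponentsWithStats((g>t).astype(np.uint8))
    for i in range(1,n):
        p=plane(c,[ce[i]],.105)[0,:2]-[.4635,.3058]
        if st[i,4]>15 and st[i,4]<1500 and np.hypot(*p)<.04: print(t,st[i],ce[i].round(),p.round(4),'yaw',np.arctan2(p[1],p[0]).round(3))
E
```

```text
[[180. 140.]
 [214. 166.]
 [224. 160.]]
90 [136  80  17  14  86] [144.  87.] [-0.0118 -0.0259] yaw -1.997
90 [132 103  10   7  39] [137. 106.] [-0.0019 -0.0247] yaw -1.649
90 [131 125  12   5  53] [136. 127.] [ 0.0069 -0.0204] yaw -1.246
90 [182 137  41  34 351] [202. 154.] [-0.0003  0.0118] yaw 1.593
90 [136 145  11   6  49] [141. 147.] [ 0.0142 -0.0141] yaw -0.781
90 [230 160   8   8  43] [233. 164.] [-0.0049  0.0271] yaw 1.748
90 [146 162  11   8  45] [151. 165.] [ 0.0193 -0.006 ] yaw -0.302
90 [247 168  14  12  59] [253. 174.] [-0.0063  0.0378] yaw 1.735
90 [159 175  11  14  63] [164. 182.] [0.0228 0.0032] yaw 0.139
90 [234 180   8  10  42] [237. 185.] [0.0029 0.0341] yaw 1.486
90 [218 187   6  11  40] [221. 192.] [0.0111 0.0292] yaw 1.207
90 [200 189   4  11  41] [202. 194.] [0.0173 0.0218] yaw 0.899
140 [137  81  15  13  64] [144.  87.] [-0.0117 -0.0259] yaw -1.997
140 [133 104   8   5  29] [136. 106.] [-0.0019 -0.0248] yaw -1.646
140 [131 126  11   4  40] [136. 127.] [ 0.0069 -0.0203] yaw -1.243
140 [182 137  41  34 302] [202. 153.] [-0.0003  0.0118] yaw 1.595
140 [136 145  10   6  35] [141. 148.] [ 0.0143 -0.0142] yaw -0.782
140 [230 161   8   7  36] [234. 164.] [-0.0049  0.0272] yaw 1.748
140 [147 162   9   8  35] [151. 165.] [ 0.0192 -0.006 ] yaw -0.302
140 [247 169  13  11  40] [253. 174.] [-0.0062  0.0377] yaw 1.734
140 [159 176  11  13  52] [164. 182.] [0.0228 0.0032] yaw 0.14
140 [234 180   7  10  28] [237. 184.] [0.0029 0.034 ] yaw 1.485
140 [218 188   5  10  26] [220. 192.] [0.0112 0.0291] yaw 1.203
140 [201 190   2   9  18] [202. 194.] [0.0174 0.0218] yaw 0.896
```

```bash
python3 - <<'E'
from h import *
c=cam('wrist'); g=cv2.cvtColor(c['img'],cv2.COLOR_BGR2GRAY)
n,l,st,ce=cv2.connectedComponentsWithStats((g>140).astype(np.uint8))
for p,z in (((202,154),.105),):
    i=l[p[1],p[0]]; ys,xs=np.nonzero(l==i); P=plane(c,np.c_[xs,ys],z)[:,:2].astype(np.float32)
    v=cv2.fitLine(P,2,0,.01,.0001).ravel(); print(v, 'yaw',np.arctan2(v[1],v[0])%np.pi)
E
```

```text
[0.0871159  0.9961982  0.4632222  0.31752038] yaw 1.4835699
```

The dial pointer line is at yaw 1.4836, exactly zero. The selector stands at off. Next, the two-dot programme.

send_rows(plan=[[0,2,50,0,0],[0,2,79,0,0.3],[0,2,79,0,1],[0,2,79,0,1],[0,2,79,0,1],[0,2,79,0,1],[0,2,79,0,1],[0,2,79,0,1]], newtons=50)

```text
time: 43.02
tcp_pos: [0.472, 0.4034, 0.0957]
eef_rot: [0.002, -0.302, 0.953, 0.002]
ft_force: [-1.5, 4.5, 3.6]
opening: 0.0117
grip_force: 53.2
```

send_rows(plan=[[0,0,5,0,1],[0,0,9,0,1],[0,0,9,0,1],[0,0,9,0.18,1],[0,0,9,0.36,1],[0,0,9,0.54,1],[0,0,9,0.72,1],[0,0,9,0.9,1],[0,0,9,1.08,1],[0,0,9,1.26,1],[0,0,9,1.41,1],[0,0,9,1.41,1]])

```text
time: 44.52
tcp_pos: [0.4716, 0.4006, 0.0884]
eef_rot: [0.001, 0.388, 0.922, -0.0]
ft_force: [-5.4, -2.7, 17.1]
opening: 0.0119
grip_force: 54.9
```

```bash
python3 - <<'E'
from h import *
go(.472,.4016,.094,-.786); s=state(); print(s['ft_force'],s['moment'],s['opening'],s['grip_force'])
E
```

```text
shift [ 0.4  0.9 -5.6] spin -0.0117 at [0.4716 0.4006 0.0884] yaw -0.7977 t 44.5
[-5.35941106 -2.65119345 17.1307153 ] [-0.94153164  1.35354822 -0.00675475] 0.01192312124815349 54.86172080039978
```

send_rows(plan=[[0,0,-5,-0.01,1],[0,0,-9,-0.01,1],[0,0,-9,-0.01,0.3],[0,0,-9,-0.01,0],[0,0,-30,-0.01,0],[0,0,-75,-0.01,0],[0,0,-75,-0.01,0],[0,0,-75,-0.01,0]])

```text
time: 45.52
tcp_pos: [0.4711, 0.401, 0.1592]
eef_rot: [-0.0, 0.383, 0.924, -0.0]
ft_force: [-0.5, -0.1, 0.2]
opening: 0.0856
grip_force: 0.0
```

```bash
python3 - <<'E'
from h import *
c=cam('wrist'); e,_=knobs(c); print(e,plane(c,[e[0]],.09)); pointer(c,[.472,.4016],.113)
print('expected skirt radius px at z .09/.082',[np.linalg.norm(proj(c,[[.472,.4016,z]])-proj(c,[[.472+.028*np.sin(.79)*-1*-1,.4016+.028*np.cos(.79),z]])).round(1) for z in(.09,.082)])
go(.4635,.3058,.165,1.4836); go(.4635,.3058,.165,1.4836-np.pi); print(state()['joint_positions'])
E
```

```text
((325.5, 258.7545471191406), 55.752323150634766) [[0.47175735 0.40053841 0.09      ]]
n 272 mean dir -0.79 r 0.016
expected skirt radius px at z .09/.082 [np.float64(53.0), np.float64(51.3)]
shift [-62.1 -72.   -6.4] spin -2.2705 at [0.4706 0.4006 0.1584] yaw -0.7869 t 45.6
shift [-62.1 -72.   -6.4] spin 0.8711 at [0.4706 0.4006 0.1584] yaw -0.7869 t 45.6
[ 6.00743534e-01  3.10956640e-01 -1.38134056e-01  1.12381662e+00
 -2.29464448e-04  1.38765374e+00]
```

send_rows(plan=[[-31,-36,-20,-0.18,0],[-62,-72,-20,-0.36,0],[-62,-72,-20,-0.54,0],[-62,-72,-20,-0.72,0],[-62,-72,-20,-0.9,0],[-62,-72,-20,-1.08,0],[-62,-72,-20,-1.26,0],[-62,-72,-20,-1.44,0],[-62,-72,-20,-1.62,0],[-62,-72,-20,-1.8,0],[-62,-72,-20,-1.98,0],[-62,-72,-20,-2.16,0]])

```text
time: 47.08
tcp_pos: [0.4629, 0.3058, 0.1778]
eef_rot: [-0.002, -0.636, 0.772, 0.0]
ft_force: [-0.1, -0.7, 1.0]
opening: 0.0854
grip_force: 0.0
```

```bash
python3 - <<'E'
from h import *
go(.4637,.306,.087,1.4836)
E
```

```text
shift [-0.6 -1.  90.8] spin -0.1045 at [0.4629 0.3058 0.1778] yaw 1.3791 t 47.1
```

send_rows(plan=[[0,0,30,-0.11,0],[0,0,70,-0.11,0],[0,0,90,-0.11,0.3],[0,0,90,-0.11,1],[0,0,90,-0.11,1],[0,0,90,-0.11,1],[0,0,90,-0.11,1],[0,0,90,-0.11,1]], newtons=40)

```text
time: 48.08
tcp_pos: [0.4619, 0.3071, 0.0909]
eef_rot: [-0.001, -0.676, 0.737, 0.002]
ft_force: [-6.4, 0.7, 4.8]
opening: 0.012
grip_force: 41.7
```

```bash
python3 - <<'E'
from h import *
go(.4637,.306,.087,1.4836-1.257); s=state(); print(s['ft_force'],s['moment'],s['opening'],s['grip_force'])
E
```

```text
shift [ 0.9 -1.9  3.9] spin 1.2576 at [0.4619 0.3071 0.0909] yaw 1.4842 t 48.1
[-6.39287327  0.65627457  4.75744643] [0.24593301 1.34257092 0.02330753] 0.012001804349333987 41.710683703422546
```

send_rows(plan=[[0,0,0,0.18,1],[0,0,0,0.36,1],[0,0,0,0.54,1],[0,0,0,0.72,1],[0,0,0,0.9,1],[0,0,0,1.08,1],[0,0,0,1.2,1],[0,0,0,1.26,1],[0,0,0,1.26,1]])

```text
time: 49.2
tcp_pos: [0.4622, 0.3067, 0.0909]
eef_rot: [-0.001, -0.111, 0.994, 0.001]
ft_force: [-5.1, 0.6, 4.3]
opening: 0.0121
grip_force: 41.7
```

send_rows(plan=[[0,0,0,0,0.3],[0,0,0,0,0],[0,0,0,0,0],[0,0,-40,0,0],[0,0,-90,0,0],[0,0,-90,0,0],[0,0,-90,0,0]])

```text
time: 50.08
tcp_pos: [0.4641, 0.3064, 0.1797]
eef_rot: [0.0, -0.111, 0.994, 0.0]
ft_force: [0.5, -0.3, -0.4]
opening: 0.0854
grip_force: 0.0
```

```bash
python3 - <<'E'
from h import *
c=cam('wrist'); g=cv2.cvtColor(c['img'],cv2.COLOR_BGR2GRAY); print(state()['tcp_pos'])
n,l,st,ce=cv2.connectedComponentsWithStats((g>140).astype(np.uint8))
for i in range(1,n):
    p=plane(c,[ce[i]],.105)[0,:2]-[.4635,.3058]
    if 60<st[i,4]<1500 and np.hypot(*p)<.03:
        ys,xs=np.nonzero(l==i); P=plane(c,np.c_[xs,ys],.105)[:,:2].astype(np.float32)
        v=cv2.fitLine(P,2,0,.01,.0001).ravel(); print(st[i],p,'yaw',np.arctan2(v[1],v[0]))
go(.42,.05,.38)
E
```

```text
[0.46340402 0.30600543 0.17873868]
[324 254   5  37 185] [0.01043985 0.0024364 ] yaw 0.2237123
shift [  99.3 -240.2 -201. ] spin 0.0 at [0.4634 0.306  0.1787] yaw 0.223 t 50.1
```

```bash
python3 - <<'E'
from h import *
t=cam('top'); m=cv2.inRange(cv2.cvtColor(t['img'],cv2.COLOR_BGR2HSV),(60,50,60),(90,255,255)); m[:190]=0
print('green top',quad(t,m,.06)); 
X=np.array([np.cos(.06),np.sin(.06)]);Y=np.array([-X[1],X[0]])
print(proj(t,[[*(np.array([.61,-.374])+i*.028*X+j*.059*Y),z] for z in(.003,.078) for i,j in((-1,-1),(-1,1),(1,1),(1,-1))]).round().tolist())
g=cv2.cvtColor(t['img'],cv2.COLOR_BGR2GRAY)
for s in(.085,0,-.085):
    p=proj(t,[[.471-.05*s,-.3285+s,.06]])[0].round().astype(int); print('tray floor px',p,g[p[1],p[0]])
E
```

```text
green top (array([ 0.60307647, -0.36315499,  0.06      ]), np.float64(0.029165897110462025), array([0.078 , 0.1125, 0.0703, 0.1164]), [[489.0, 200.0], [490.0, 223.0], [455.0, 230.0], [454.0, 209.0]])
[[491.0, 223.0], [457.0, 232.0], [451.0, 217.0], [485.0, 208.0], [497.0, 214.0], [461.0, 223.0], [455.0, 207.0], [491.0, 198.0]]
tray floor px [447 264] 206
tray floor px [474 257] 207
tray floor px [500 250] 207
```

```bash
python3 -c "
from workcell import order
print(order.job_done())"
```

```text
the job is handed in; nothing more can be done
None
```

I handed the job in at about 50 s on the robot's clock. By my last measurements the selector is at two dots and sprung out, the dial is at 40, all three trays are in the pan, and the green box is on the mat, put back after it was knocked aside mid-run. The hand-in returned no verdict.

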